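Gauge the handle collars and sort them

TASK

Test the aluminium collars for fit on the stepped gauge pin, working from the tallest to the shortest: slide each one straight down over the pin as far as it will go, without forcing it. Stand every collar that goes right down to the pin's foot in a bay of its own on the stop board, pushed up snug against both the fence and that bay's side stop; stand every collar that stops at the step upright in the grey reject tray. Leave the fixtures and everything else on the bench as they are, and let go of everything at the end.

Things in the scene. Friction and masses are not known exactly. Their poses are not given: they have to be found in the camera images.
- collar_A1: aluminium flanged collar, upright on a square of paper, 87 mm tall: tube 46 mm outside diameter on a round foot flange 60 mm across, 12 mm thick; 0.2 kg; bore either 38 mm (fits) or 33 mm (too tight), which only the gauge tells. Origin: centre of its underside, z up. collar_A1 and collar_A2 are alternatives of the same height; exactly one of them is present (None: absent).
- collar_A2: aluminium flanged collar, upright on a square of paper, 87 mm tall: tube 46 mm outside diameter on a round foot flange 60 mm across, 12 mm thick; 0.2 kg; bore either 38 mm (fits) or 33 mm (too tight), which only the gauge tells. Origin: centre of its underside, z up. collar_A2 and collar_A1 are alternatives of the same height; exactly one of them is present (None: absent).
- collar_B1: aluminium flanged collar, upright on a square of paper, 78 mm tall: tube 46 mm outside diameter on a round foot flange 60 mm across, 12 mm thick; 0.2 kg; bore either 38 mm (fits) or 33 mm (too tight), which only the gauge tells. Origin: centre of its underside, z up. collar_B1 and collar_B2 are alternatives of the same height; exactly one of them is present (None: absent).
- collar_B2: aluminium flanged collar, upright on a square of paper, 78 mm tall: tube 46 mm outside diameter on a round foot flange 60 mm across, 12 mm thick; 0.2 kg; bore either 38 mm (fits) or 33 mm (too tight), which only the gauge tells. Origin: centre of its underside, z up. collar_B2 and collar_B1 are alternatives of the same height; exactly one of them is present (None: absent).
- collar_C1: aluminium flanged collar, upright on a square of paper, 69 mm tall: tube 46 mm outside diameter on a round foot flange 60 mm across, 12 mm thick; 0.2 kg; bore either 38 mm (fits) or 33 mm (too tight), which only the gauge tells. Origin: centre of its underside, z up. collar_C1 and collar_C2 are alternatives of the same height; exactly one of them is present (None: absent).
- collar_C2: aluminium flanged collar, upright on a square of paper, 69 mm tall: tube 46 mm outside diameter on a round foot flange 60 mm across, 12 mm thick; 0.2 kg; bore either 38 mm (fits) or 33 mm (too tight), which only the gauge tells. Origin: centre of its underside, z up. collar_C2 and collar_C1 are alternatives of the same height; exactly one of them is present (None: absent).
- collar_D1: aluminium flanged collar, upright on a square of paper, 60 mm tall: tube 46 mm outside diameter on a round foot flange 60 mm across, 12 mm thick; 0.2 kg; bore either 38 mm (fits) or 33 mm (too tight), which only the gauge tells. Origin: centre of its underside, z up. collar_D1 and collar_D2 are alternatives of the same height; at most one of them is present (None: absent).
- collar_D2: aluminium flanged collar, upright on a square of paper, 60 mm tall: tube 46 mm outside diameter on a round foot flange 60 mm across, 12 mm thick; 0.2 kg; bore either 38 mm (fits) or 33 mm (too tight), which only the gauge tells. Origin: centre of its underside, z up. collar_D2 and collar_D1 are alternatives of the same height; at most one of them is present (None: absent).
- gauge: fixed upright stepped steel pin on a round foot (90 mm across, 10 mm thick). Origin: on its axis at the bench top, z up. Lower pin 36 mm diameter, 10 to 40 mm high, chamfered up to 43 mm; slim upper pin 29 mm diameter from 43 to 70 mm, tapering to 18 mm at its top, 80 mm high. All collars go over the slim part; a fitting one slides to the foot, a tight one stops on the step.
- gauge_foot (a point): on the gauge axis, top face of the foot, 10 mm above the bench: where a fitting collar's underside comes to rest
- gauge_step (a point): on the gauge axis, 42 mm above the bench: where a tight collar's underside stops, on the step
- board: fixed plywood stop board, 110 (x) x 350 (y) x 5 mm thick. Origin: centre of its underside. A dark fence runs along its far (+x) long side; four dark side-stop blocks (12 mm wide, 56 mm long) stand out from it, making four bays 84 mm apart along y, each 72 mm wide, its side stop on its +y side. Fence and stops rise 18 mm above the board's top.
- bay_1 (a point): bay 1 of the board (1 at its +y end, 4 at its -y end), on the board's top face 5 mm above the bench: where the centre of a collar's underside is when its flange touches both the fence and that bay's side stop. Axes as the board's.
- bay_2 (a point): bay 2 of the board (1 at its +y end, 4 at its -y end), on the board's top face 5 mm above the bench: where the centre of a collar's underside is when its flange touches both the fence and that bay's side stop. Axes as the board's.
- bay_3 (a point): bay 3 of the board (1 at its +y end, 4 at its -y end), on the board's top face 5 mm above the bench: where the centre of a collar's underside is when its flange touches both the fence and that bay's side stop. Axes as the board's.
- bay_4 (a point): bay 4 of the board (1 at its +y end, 4 at its -y end), on the board's top face 5 mm above the bench: where the centre of a collar's underside is when its flange touches both the fence and that bay's side stop. Axes as the board's.
- tray: fixed open grey reject tray, 190 (x) x 200 (y) mm outside, walls 4 mm thick and 30 mm high, floor 4 mm thick. Origin: centre of its underside, axes along its sides.
- glue: white glue bottle, 130 mm tall, standing; origin at its underside. Bystander: leave alone.
- spray_can: red spray can, 170 mm tall, standing; origin at its underside. Bystander: leave alone.
- mallet: hammer lying on the bench, 280 mm long; origin on its axis. Bystander: leave alone.
- screwdriver: screwdriver lying on the bench, 200 mm long; origin mid-length. Bystander: leave alone.
- tape_roll: yellow roll of tape lying flat, 90 mm diameter, 45 mm high; origin at its underside. Bystander: leave alone.
- oak_block: oak offcut, often absent, lying on the bench among the collars and fixtures, 50 x 70 x 35 mm high; origin at its underside. Bystander: leave alone.
Mind the look-alikes: they are no part of the job. What is shaped like the collar_D2 but brown or purple is not meant. Leave any brown look-alike of the collar_C1 alone.

How it is judged:
By the outcome, as a careful person would: the job done as asked, in the order asked, and still so for the second after the job is handed in, with the robot touching nothing.
Of collar_A1, collar_A2 only 1 to 1 are there at a start; the rules pass over those that are not, and their reading is None.
Of collar_B1, collar_B2 only 1 to 1 are there at a start; the rules pass over those that are not, and their reading is None.
Of collar_C1, collar_C2 only 1 to 1 are there at a start; the rules pass over those that are not, and their reading is None.
Of collar_D1, collar_D2, oak_block only 1 to 1 are there at a start; the rules pass over those that are not, and their reading is None.
At some moment in a run one of collar_A1, collar_A2, collar_B1, collar_B2, collar_C1, collar_C2, collar_D1, collar_D2 may be knocked a few centimetres aside while the robot is not near it.
It also fails if it takes over 210 s, if anything falls off the work surface, if the arm or the gripper's body presses on something with over 40 N, if the wrist force passes 120 N, or if a joint passes its speed limit or range.

ROBOT

A 6-joint arm with a two-finger parallel gripper is mounted at the origin on the work surface. World frame = base frame: x ahead of the robot, y to its left, z up, the work surface at z = 0. Lengths are in m, angles in rad, forces in N, time in s.
With the tool pointing down it reaches from about 0.375 to 0.9 m from the base axis. Payload 3.1 kg.
Tool frame: the origin (TCP) lies midway between the tips of the shut fingers; the grasp point (between the pads) lies 19 mm behind it (manip.hold_point_z is the distance from the TCP to the grasp point, in m); x points along the fingers, y is the direction in which the jaws open and shut, and the axes are right-handed (so a half turn about x gives the same grasp; the last joint's range is limited). The gripper opens to 85 mm and grips with 20 to 120 N. Pads are 22 mm wide; open, the fingers measure 114 mm over their backs; the gripper's body (76 mm by 85 mm) begins 54 mm behind the grasp point. The pads swing forward as they close: fully open they stand 13 mm farther back than shut.
Start: joints at [0.987, 0.527, 1.433, -0, 1.181, -0.178], TCP at [0.247, 0.574, 0.231] pointing down, gripper open.
Joint ranges: [-3.08, 3.08], [-0.75, 2.2], [0.22, 2.44], [-1.43, 4.57], [0, 2.65], [-2.85, 2.85]. Speed limits (rad/s): [2.79, 2.79, 3.14, 3.14, 3.14, 3.14].

INTERFACE

Orientations are given as a unit quaternion [x, y, z, w].
In Python, from station import manip, snapshot gives the robot as it stands.
- The arm moves only by the shell command python3 -m crank 'ROWS' [FORCE]. ROWS is JSON, a list of rows, each a list of 5 numbers: the finger opening in m, from 0 to 0.0854, then the shift along the tool's x, y, z in m, then the turn about the tool's x in rad. In form: [[grip, tx, ty, tz, yaw], ...]. A call has 1 to 5 rows; each row shifts and turns the commanded pose from where the row before left it, along the tool's axes as they then stand; what a row does not reach is not made up. A row lasts 1/10 s, in which the tool goes at most 50 mm and 8.59 degrees, less where a joint would pass 70% of its speed; a pose out of reach is approached as far as the arm can. A call is refused whole if a number of a shift passes 0.05 or a number of a turn 0.15, either way. A call with a gripper value outside its range is refused whole. The fingers move at their own pace and stop on an object; FORCE is the grip in N (left out, the last holds). Time passes only in rows, so rows that do not move let the fingers close. It gives the time, the measured TCP pose, the force and the opening at its end, in the units of the state.
- manip.sense(): the state, without advancing time (a new reading comes with each control period).
- snapshot(name): name is "scene" or "top" or "wrist"; returns a dict with "image" (420x560x3 uint8, blue, green, red), "range_z" (420x560 float32, m along the optical axis (not along the pixel's ray), 0 where there is no reading), "vertical_fov" (degrees; the focal length in pixels is half the picture's height over the tangent of half this angle, whatever the lens; pixels are square), "cx", "cy" (the principal point, pixels), "extrinsics" (4x4, takes a point from world to camera coordinates); the wrist camera has in their place "T_tool_cam" (4x4, takes a point from camera to tool coordinates, whose origin is the TCP and whose axes are the tool frame's). Camera axes: x right, y up, looking along -z (the intrinsics and any distortion apply to the point x, -y, -z); pixel columns grow to the right and rows downward; lengths in m; the calibration is good to about 2 mm. The wrist camera is an equidistant fisheye: a pixel r from the principal point sees the ray r / f radians off the axis. A picture is of the moment at which its call begins: read the wrist's pose just before it.
- manip.sign_off(): hands the job in, once; it reports no verdict.
The state is a dict: "t": time; "q": joint angles; "qd": joint speeds; "tau": joint torques, N m; "tcp_pos": TCP position; "tool_rot": TCP orientation; "force": force on the tool from outside, world axes, zero at the start; "ft_torque": the same for the moment, N m; "finger_gap": opening from 0.0 (shut) to 1.0 (fully open).
Only numpy, scipy, OpenCV 4.12 (cv2) and the standard library are available. Lean on these libraries where they do the work, as an engineer would, in place of code of your own. Each camera call takes 0.05 s, during which the arm holds its last target.

## Working session

There is one attempt and no reset: what is moved stays moved. The work goes in short steps, Python scripts to look and compute and a shell command to move; the robot and the scene stay as the last step left them, time stands still between calls to the robot, and variables do not carry over. Pictures are saved under pics/ and viewed, and the job is handed in when it is done.

```bash
ls; mkdir -p pics
python3 - <<'E'
from station import manip, snapshot
import cv2
s=manip.sense();print(s)
for n in ("scene","top","wrist"):
    d=snapshot(n);cv2.imwrite(f"pics/{n}0.png",d["image"])
    print(n,d["vertical_fov"],d["cx"],d["cy"],d.get("extrinsics",d.get("T_tool_cam")))
E
```

```text
pics
{'t': 0.0, 'q': array([ 9.86488408e-01,  5.28461122e-01,  1.43391803e+00, -1.54714266e-05,
        1.18137589e+00, -1.78478888e-01]), 'qd': array([ 2.11419542e-04, -5.39687559e-04, -1.03848099e-03, -3.10351343e-04,
       -3.62280095e-06,  4.41383176e-04]), 'tau': array([-7.99273621e-04, -4.42352557e+01, -1.78021306e+01, -2.41771577e-04,
        8.50607583e-03,  2.50648202e-05]), 'tcp_pos': array([0.24630006, 0.57364105, 0.2303317 ]), 'tool_rot': array([ 0.14178603,  0.69287923, -0.14320897,  0.69231949]), 'force': array([ 0.34694911, -0.18852869,  0.28405888]), 'ft_torque': array([-0.03420705,  0.04694768,  0.00017387]), 'finger_gap': 0.9988556049675045}
scene 55.754196363965114 276.27186943662826 205.33141298141834 [[ 0.05604778  0.99834883 -0.01258044 -0.01049612]
 [-0.70241023  0.04838212  0.71012608  0.34258959]
 [ 0.7095622  -0.03096436  0.70396214 -1.59107546]
 [ 0.          0.          0.          1.        ]]
top 42.76544362690955 279.6900296433566 207.14898635030315 [[-0.01179019 -0.99991873 -0.00484953 -0.01649857]
 [ 0.97526684 -0.01256976  0.22067303 -0.56623247]
 [-0.22071606 -0.0021278   0.97533579 -1.51290646]
 [ 0.          0.          0.          1.        ]]
wrist 65.70646984690485 275.0197566389249 211.952287722696 [[ 3.17477831e-04  2.61037572e-01 -9.65328589e-01 -1.41672420e-01]
 [ 9.99999828e-01  3.93478831e-04  4.35282390e-04  6.20192480e-04]
 [ 4.93461423e-04 -9.65328561e-01 -2.61037403e-01 -6.60349377e-02]
 [ 0.00000000e+00  0.00000000e+00  0.00000000e+00  1.00000000e+00]]
```

View pics/top0.png

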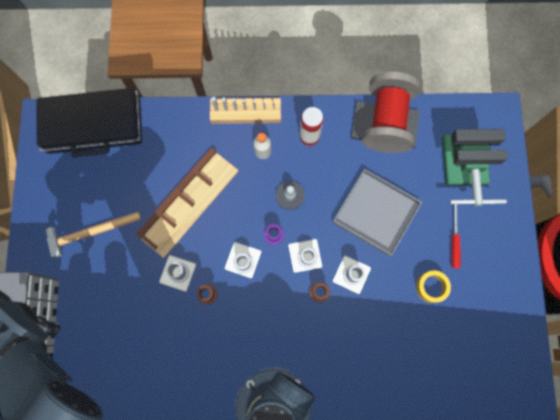

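View pics/scene0.png

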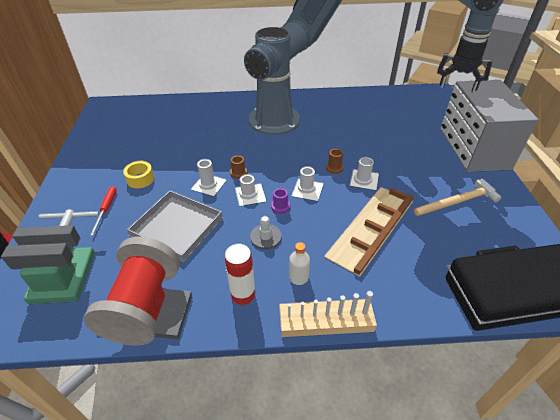

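View pics/wrist0.png

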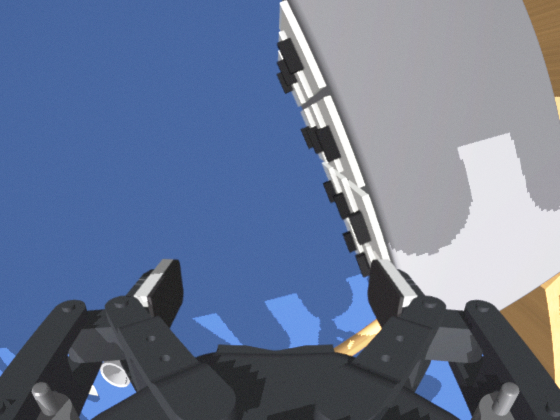

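```bash
cat > h.py <<'E'
import numpy as np, cv2
from station import manip, snapshot
from scipy.optimize import least_squares
from scipy.spatial.transform import Rotation as R
def cloud(name,d=None):
    d=d or snapshot(name)
    h,w=d["range_z"].shape
    f=h/2/np.tan(np.radians(d["vertical_fov"])/2)
    v,u=np.mgrid[:h,:w].astype(float)
    z=d["range_z"]
    x=(u-d["cx"])/f*z; y=-(v-d["cy"])/f*z
    P=np.stack([x,y,-z],-1)
    E=d["extrinsics"]
    W=(P-E[:3,3])@E[:3,:3]
    W[z==0]=np.nan
    return W,d
def proj(d,p):
    E=d["extrinsics"];f=210/np.tan(np.radians(d["vertical_fov"])/2)
    c=np.asarray(p)@E[:3,:3].T+E[:3,3]
    return np.stack([d["cx"]+f*c[...,0]/-c[...,2], d["cy"]-f*c[...,1]/-c[...,2]],-1)
def circ(p,r=None):
    p=np.asarray(p)[:,:2];c=p.mean(0)
    if r is None:
        s=least_squares(lambda q:np.hypot(*(p-q[:2]).T)-q[2],[*c,.03],loss='soft_l1',f_scale=.002);return s.x
    s=least_squares(lambda q:np.hypot(*(p-q).T)-r,c,loss='soft_l1',f_scale=.002);return s.x
E
python3 - <<'E'
from h import *
for n in ("top","scene"):
    W,d=cloud(n); np.savez(f"{n}0.npz",W=W,im=d["image"])
    print(n,"bench z",np.nanmedian(W[...,2]))
    if n=="top":
        for u,v in [(178,271),(243,261),(307,256),(355,272),(206,294),(319,291),(273,233),(290,190)]:
            print((u,v),W[v,u].round(3)); s=W[v-22:v+22,u-22:u+22].reshape(-1,3)
            m=s[:,2]>.03; q=s[m]; print("  ztop",np.nanpercentile(q[:,2],[50,90,98]).round(3), len(q), q.mean(0).round(3))
    # height map picture
    hm=np.clip(np.nan_to_num(W[...,2])/0.12*255,0,255).astype(np.uint8)
    cv2.imwrite(f"pics/hm_{n}.png",cv2.applyColorMap(hm,cv2.COLORMAP_JET))
    im=d["image"]; c=im[130:320,120:460] if n=="top" else im[130:290,110:430]
    cv2.imwrite(f"pics/crop_{n}.png",cv2.resize(c,None,fx=2.3,fy=2.3,interpolation=cv2.INTER_CUBIC))
E
```

```text
top bench z -0.002492555103944891
(178, 271) [0.389 0.282 0.002]
  ztop [0.066 0.079 0.081] 182 [0.378 0.272 0.062]
(243, 261) [0.416 0.088 0.003]
  ztop [0.064 0.07  0.073] 136 [0.409 0.087 0.06 ]
(307, 256) [ 0.429 -0.103  0.001]
  ztop [0.056 0.061 0.064] 132 [ 0.422 -0.103  0.053]
(355, 272) [ 0.38  -0.246 -0.004]
  ztop [0.08  0.088 0.09 ] 183 [ 0.368 -0.236  0.072]
(206, 294) [ 0.321  0.198 -0.008]
  ztop [0.064 0.071 0.072] 155 [0.32  0.195 0.06 ]
(319, 291) [ 0.325 -0.136  0.   ]
  ztop [0.057 0.062 0.065] 125 [ 0.321 -0.134  0.055]
(273, 233) [ 0.501 -0.002 -0.006]
  ztop [0.057 0.062 0.065] 125 [ 0.493 -0.003  0.054]
(290, 190) [ 0.614 -0.054  0.075]
  ztop [0.069 0.079 0.082] 124 [ 0.611 -0.053  0.062]
scene bench z 0.0003466297453149875
```

View pics/crop_top.png

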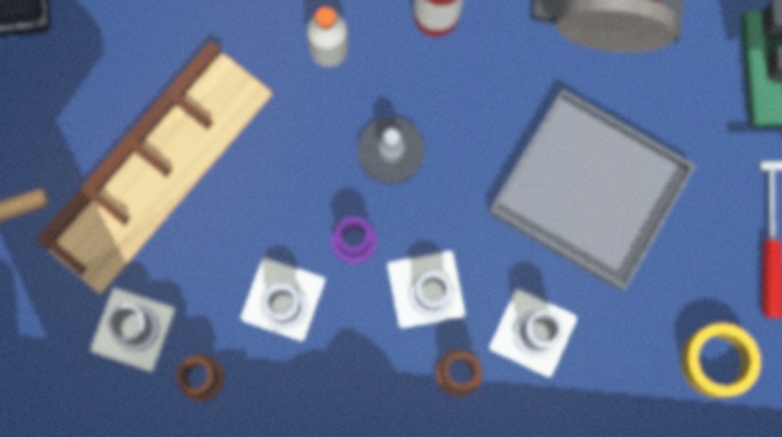

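View pics/crop_scene.png

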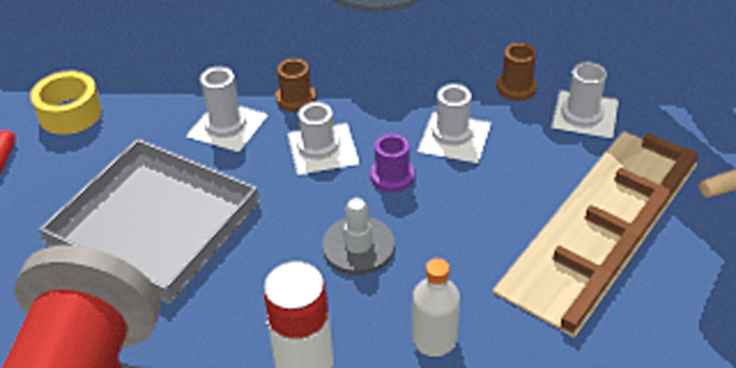

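```bash
cat > find.py <<'E'
from h import *
H={'A':.087,'B':.078,'C':.069,'D':.060}
def fitcyl(W,c,h,r=.023,rf=.030,foot=True,zb=0):
    # combine: points of the tube outer wall & flange wall
    P=W.reshape(-1,3);P=P[~np.isnan(P[:,0])]
    d=np.hypot(P[:,0]-c[0],P[:,1]-c[1])
    q=P[(d<.045)&(P[:,2]>zb+h-.006)&(P[:,2]<zb+h+.008)]
    return q
if __name__=="__main__":
    import sys
    for n in ("top","scene"):
        W,d=cloud(n)
        bz=np.nanmedian(W[...,2][np.abs(W[...,2])<.02]); print(n,"bench",bz.round(4))
        for k,c,h in [('A',(.37,-.24),.087),('B',(.38,.272),.078),('C',(.41,.088),.069),('D',(.424,-.103),.060)]:
            q=fitcyl(W,c,h,zb=bz); 
            if len(q)<5: print(k,"few");continue
            print(k,len(q),"circ r=.021",circ(q,.021).round(4),"mean",q.mean(0).round(4), "bbox mid",((q.max(0)+q.min(0))/2).round(4))
        # gauge foot and pin
        P=W.reshape(-1,3); P=P[~np.isnan(P[:,0])]; dd=np.hypot(P[:,0]-.61,P[:,1]+.053)
        q=P[(dd<.07)&(P[:,2]-bz>.006)&(P[:,2]-bz<.014)];hull=cv2.convexHull(q[:,:2].astype(np.float32))[:,0]
        print("gauge foot",len(q),circ(hull).round(4))
        q=P[(dd<.05)&(P[:,2]-bz>.05)]; print("pin",len(q),q.mean(0).round(4),((q.max(0)+q.min(0))/2).round(4),q.max(0).round(3))
E
python3 find.py
python3 - <<'E'
from h import *
d=snapshot("top");c=d["image"][130:320,120:460]
for b,(x0,y0,x1,y1) in {"board":(130,140,250,265),"tray":(325,160,430,260)}.items():
    cv2.imwrite(f"pics/{b}.png",cv2.resize(d["image"][y0:y1,x0:x1],None,fx=6,fy=6,interpolation=cv2.INTER_CUBIC)[:600,:800])
E
```

```text
top bench -0.0014
A 92 circ r=.021 [ 0.3693 -0.2368] mean [ 0.3682 -0.2369  0.0845] bbox mid [ 0.3697 -0.2363  0.0862]
B 67 circ r=.021 [0.3837 0.2788] mean [0.3829 0.2788 0.0758] bbox mid [0.3838 0.2788 0.0759]
C 94 circ r=.021 [0.4083 0.0877] mean [0.4087 0.0882 0.0679] bbox mid [0.4085 0.0878 0.068 ]
D 88 circ r=.021 [ 0.4229 -0.1032] mean [ 0.4219 -0.1036  0.0581] bbox mid [ 0.4229 -0.1023  0.0591]
gauge foot 425 [ 0.6102 -0.0526  0.068 ]
pin 86 [ 0.6128 -0.0536  0.0713] [ 0.6156 -0.0532  0.0678] [ 0.63  -0.04   0.086]
scene bench 0.0011
A 80 circ r=.021 [ 0.3722 -0.2376] mean [ 0.3727 -0.2379  0.0868] bbox mid [ 0.3719 -0.2388  0.0876]
B 68 circ r=.021 [0.3864 0.2775] mean [0.3866 0.2784 0.0775] bbox mid [0.3867 0.2785 0.0775]
C 73 circ r=.021 [0.4116 0.0867] mean [0.4101 0.0866 0.0685] bbox mid [0.4087 0.087  0.0691]
D 80 circ r=.021 [ 0.4263 -0.1044] mean [ 0.4259 -0.104   0.0595] bbox mid [ 0.4254 -0.1044  0.0599]
gauge foot 424 [ 0.618  -0.0553  0.0452]
pin 117 [ 0.6243 -0.055   0.0704] [ 0.6192 -0.0548  0.068 ] [ 0.633 -0.041  0.084]
```

View pics/board.png

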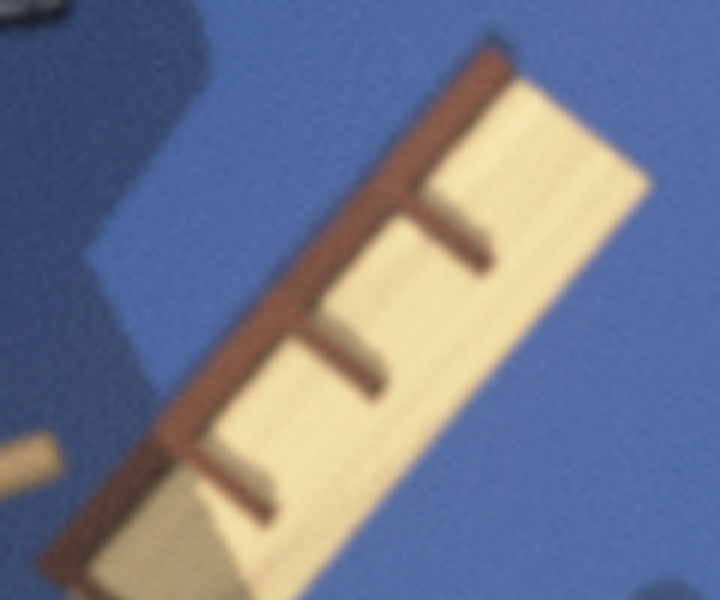

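```bash
cat > ortho.py <<'E'
from h import *
def ortho(d,org,ang,z,x0,x1,y0,y1,s=2000):
    # picture: columns = -y (right = -y), rows = -x ; s px per m
    xs=np.arange(x1,x0,-1/s); ys=np.arange(y1,y0,-1/s)
    X,Y=np.meshgrid(xs,ys,indexing='ij')
    c,sn=np.cos(ang),np.sin(ang)
    P=np.stack([org[0]+c*X-sn*Y,org[1]+sn*X+c*Y,np.full_like(X,z)],-1)
    uv=proj(d,P).astype(np.float32)
    return cv2.remap(d["image"],uv[...,0],uv[...,1],cv2.INTER_CUBIC)
E
python3 - <<'E'
from ortho import *
for n in("top","scene"):
    W,d=cloud(n); hsv=cv2.cvtColor(d["image"],cv2.COLOR_BGR2HSV)
    h=hsv[...,0].astype(int);s=hsv[...,1];v=hsv[...,2]
    m=((h<30)|(h>170))&(s>60)
    reg=(W[...,0]>.4)&(W[...,0]<.8)&(W[...,1]>.07)&(W[...,1]<.42)&m&(W[...,2]<.04)
    nl,lab,st,_=cv2.connectedComponentsWithStats(reg.astype(np.uint8))
    k=1+np.argmax(st[1:,4]);mm=lab==k
    r=cv2.minAreaRect(W[mm][:,:2].astype(np.float32)*1000); print(n,mm.sum(),r, cv2.boxPoints(r).round(0).tolist())
    # tray
    reg=(W[...,0]>.42)&(W[...,0]<.72)&(W[...,1]<-.15)&(W[...,1]>-.45)&(s<90)&(W[...,2]>.0)&(W[...,2]<.04)
    nl,lab,st,_=cv2.connectedComponentsWithStats(reg.astype(np.uint8)); k=1+np.argmax(st[1:,4]);mm=lab==k
    r=cv2.minAreaRect(W[mm][:,:2].astype(np.float32)*1000); print("tray",mm.sum(),r, cv2.boxPoints(r).round(0).tolist())
E
```

```text
top 3971 ((600.590087890625, 256.8717956542969), (109.20057678222656, 347.5151062011719), 50.42627716064453) [[432.0, 325.0], [700.0, 104.0], [769.0, 188.0], [501.0, 410.0]]
tray 3217 ((562.4017944335938, -319.3558654785156), (207.6966094970703, 205.0657958984375), 58.15802764892578) [[421.0, -353.0], [595.0, -462.0], [704.0, -285.0], [530.0, -177.0]]
scene 3438 ((598.6171264648438, 257.2370910644531), (113.12760925292969, 357.45086669921875), 50.431922912597656) [[425.0, 327.0], [700.0, 100.0], [772.0, 187.0], [497.0, 415.0]]
tray 3530 ((541.910400390625, -322.41058349609375), (231.8156280517578, 216.31552124023438), 57.77216720581055) [[389.0, -363.0], [572.0, -478.0], [695.0, -282.0], [512.0, -167.0]]
```

Run:
```python
from ortho import *
for n in("top","scene"):
    d=snapshot(n)
    for z in(.005,.023):
        o=ortho(d,(.5995,.257),np.radians(50.4),z,-.08,.08,-.19,.19)
        for k in range(-175,176,25):
            c=int((.19-k/1000)*2000); cv2.line(o,(c,0),(c,6 if k%100 else 14),(255,255,255),1)
        for k in range(-60,61,10):
            c=int((.08-k/1000)*2000); cv2.line(o,(0,c),(8 if k%50 else 16,c),(255,255,255),1)
        cv2.imwrite(f"pics/ob_{n}_{int(z*1000)}.png",o)
a=[cv2.imread(f"pics/ob_{n}_23.png") for n in("top","scene")]
cv2.imwrite("pics/ob.png",cv2.resize(np.vstack(a),None,fx=.9,fy=.9))
```

```text
(no output)
```

View pics/ob.png

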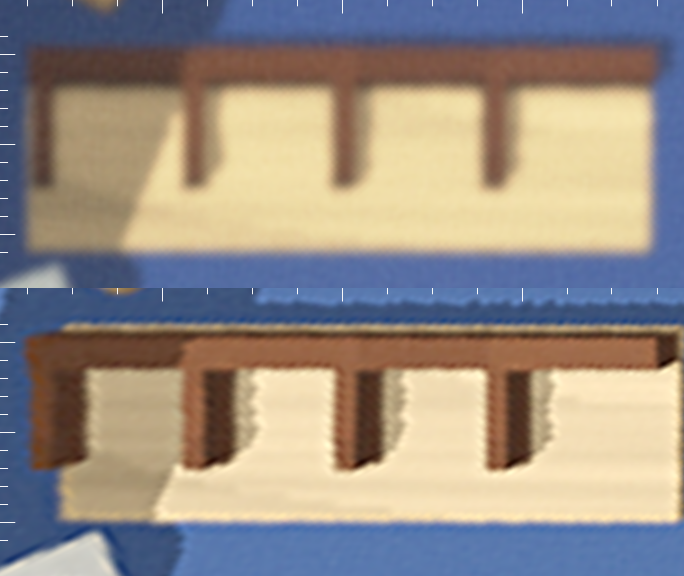

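```bash
cat > go.py <<'E'
import sys
from h import *
# go.py x y z [yawdeg]: jaw direction yaw (mod 180)
s=manip.sense();M=R.from_quat(s["tool_rot"]).as_matrix()
yaw=np.degrees(np.arctan2(M[1,1],M[0,1]))
print("t %.1f tcp %s yaw %.1f q6 %.2f tilt %.4f gap %.3f F %s"%(s["t"],s["tcp_pos"].round(4),yaw,s["q"][5],np.arccos(min(1,-M[2,0])),s["finger_gap"],s["force"].round(1)))
if len(sys.argv)>3:
    t=np.array(list(map(float,sys.argv[1:4])));d=M.T@(t-s["tcp_pos"])
    print("tool delta",d.round(4),"rows@.05: %.1f"%(np.linalg.norm(d)/.05))
    if len(sys.argv)>4:
        a=(float(sys.argv[4])-yaw+90)%180-90
        c,sn=np.cos(np.radians(a)),np.sin(np.radians(a))
        print("turn rad",-np.radians(a).round(4))
E
python3 go.py .48 .25 .231; python3 -m crank '[[0.085,0,0,0,0]]' 40; python3 go.py
```

```text
t 0.6 tcp [0.2467 0.5743 0.2313] yaw 66.8 q6 -0.18 tilt 0.0001 gap 1.001 F [-0.1  0.  -0.4]
tool delta [ 3.000e-04 -2.058e-01  3.424e-01] rows@.05: 8.0
t: 0.7
tcp_pos: [0.2467, 0.5742, 0.2313]
tool_rot: [0.142, 0.693, -0.142, 0.693]
force: [0.1, 0.4, -0.1]
finger_gap: 0.996
t 0.7 tcp [0.2467 0.5742 0.2313] yaw 66.7 q6 -0.18 tilt 0.0000 gap 0.996 F [ 0.1  0.4 -0.1]
```

```bash
python3 -m crank '[[0.085,0,-0.025,0.043,0],[0.085,0,-0.025,0.043,0],[0.085,0,-0.025,0.043,0],[0.085,0,-0.025,0.043,0],[0.085,0,-0.025,0.043,0]]' | head -2;  python3 -m crank '[[0.085,0,-0.025,0.043,0],[0.085,0,-0.025,0.043,0],[0.085,0,-0.025,0.043,0]]' >/dev/null; python3 go.py .371 -.237 .12
```

```text
t: 1.2
tcp_pos: [0.3958, 0.373, 0.2316]
t 1.5 tcp [0.4849 0.253  0.2316] yaw 66.7 q6 -0.89 tilt 0.0007 gap 0.994 F [ 0.9  0.7 -0.5]
tool delta [ 0.1114 -0.4952  0.0888] rows@.05: 10.3
```

```bash
python3 -m crank '[[0.085,0,-0.045,0.008,0],[0.085,0,-0.045,0.008,0],[0.085,0,-0.045,0.008,0],[0.085,0,-0.045,0.008,0],[0.085,0,-0.045,0.008,0]]' >/dev/null;  python3 -m crank '[[0.085,0,-0.045,0.008,0],[0.085,0,-0.045,0.008,0],[0.085,0.01,-0.045,0.008,0],[0.085,0.03,-0.045,0.008,0],[0.085,0.04,-0.045,0.008,0]]' >/dev/null; python3 -m crank '[[0.085,0.02,-0.03,0.005,0],[0.085,0,0,0,0]]' ; python3 go.py .371 -.237 .035; python3 find.py | grep -E "A|gauge"
python3 - <<'E'
from h import *
cv2.imwrite("pics/w1.png",snapshot("wrist")["image"])
E
```

```text
t: 2.7
tcp_pos: [0.3744, -0.2114, 0.1391]
tool_rot: [0.144, 0.693, -0.144, 0.692]
force: [-0.0, 1.2, 0.6]
finger_gap: 0.995
t 2.7 tcp [ 0.3744 -0.2114  0.1391] yaw 66.5 q6 -1.93 tilt 0.0018 gap 0.995 F [-0.   1.2  0.6]
tool delta [ 0.1041 -0.0248  0.0073] rows@.05: 2.1
A few
gauge foot 397 [ 0.6104 -0.0543  0.0654]
A 78 circ r=.021 [ 0.3723 -0.2379] mean [ 0.3718 -0.2387  0.0867] bbox mid [ 0.3724 -0.2388  0.0869]
gauge foot 420 [ 0.6184 -0.0552  0.0448]
```

View pics/w1.png

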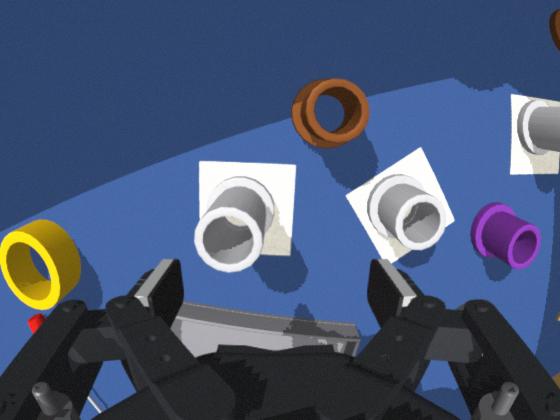

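```bash
python3 -m crank '[[0.085,0.0,-0.025,0.007,0],[0.085,0.02,0,0,0],[0.085,0.04,0,0,0],[0.085,0.04,0,0,0],[0.085,0,0,0,0]]' ; python3 go.py .371 -.237 .035
python3 - <<'E'
from h import *
cv2.imwrite("pics/w2.png",snapshot("wrist")["image"])
E
```

```text
t: 3.35
tcp_pos: [0.3702, -0.2307, 0.0376]
tool_rot: [0.144, 0.696, -0.14, 0.69]
force: [-0.4, -0.8, 0.6]
finger_gap: 0.992
t 3.4 tcp [ 0.3702 -0.2307  0.0376] yaw 66.9 q6 -1.98 tilt 0.0100 gap 0.992 F [-0.4 -0.8  0.6]
tool delta [ 0.0025 -0.0055  0.0033] rows@.05: 0.1
```

View pics/w2.png

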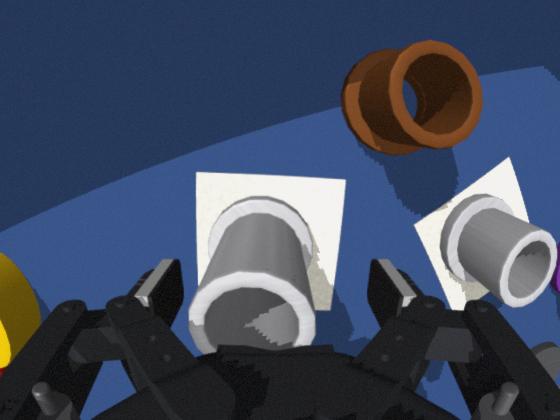

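```bash
python3 -m crank '[[0.085,0.0,-0.0055,0.003,0],[0.03,0,0,0,0],[0.03,0,0,0,0],[0.03,0,0,0,0],[0.03,0,0,0,0]]' 20 ;python3 -m crank '[[0.03,0.0,0,0,0],[0.03,0,0,0,0],[0.03,0,0,0,0]]'; python3 go.py .371 -.237 .035
```

```text
t: 3.9
tcp_pos: [0.373, -0.2411, 0.0427]
tool_rot: [0.142, 0.692, -0.143, 0.694]
force: [-0.7, -0.2, 11.1]
finger_gap: 0.538
t: 4.2
tcp_pos: [0.373, -0.2411, 0.0427]
tool_rot: [0.142, 0.691, -0.143, 0.694]
force: [-1.5, -1.1, 10.8]
finger_gap: 0.538
t 4.2 tcp [ 0.373  -0.2411  0.0427] yaw 66.8 q6 -1.99 tilt 0.0039 gap 0.538 F [-1.5 -1.1 10.8]
tool delta [ 0.0077  0.003  -0.0035] rows@.05: 0.2
```

Run:
```python
from h import *
cv2.imwrite("pics/w3.png",snapshot("wrist")["image"])
d=snapshot("scene"); cv2.imwrite("pics/s3.png",cv2.resize(d["image"][100:230,140:300],None,fx=4,fy=4,interpolation=cv2.INTER_CUBIC))
```

```text
(no output)
```

View pics/w3.png

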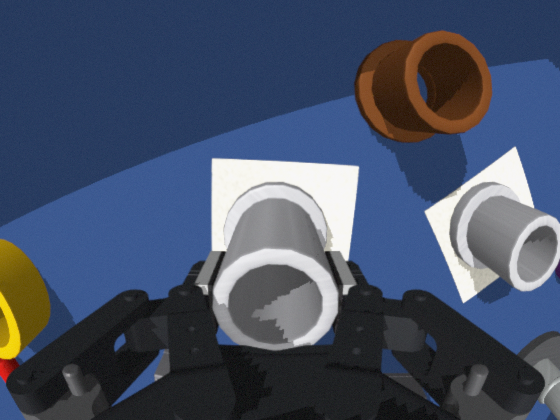

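View pics/s3.png

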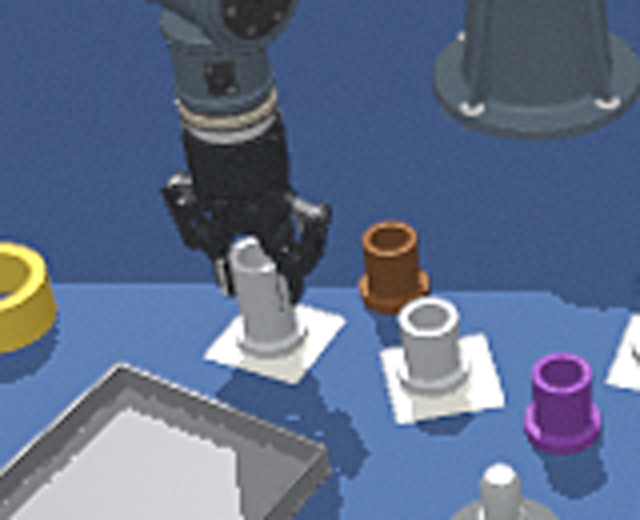

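```bash
python3 -m crank '[[0.075,-0.003,0,0,0],[0.075,0,0,0,0],[0.075,0,0,0,0.143],[0.075,0,0,0,0.143],[0.075,0,0,0,0.143]]' >/dev/null; python3 go.py;  python3 -m crank '[[0.075,0,0,0,0.143],[0.075,0,0,0,0.143],[0.075,0,0,0,0.143],[0.075,0,0,0,0.143],[0.075,0,0,0,0.143]]' >/dev/null; python3 -m crank '[[0.075,0,0,0,0.143],[0.075,0,0,0,0.143],[0.075,0,0,0,0.143],[0.075,0,0,0,0]]' >/dev/null; python3 go.py
```

```text
t 4.8 tcp [ 0.3722 -0.2401  0.044 ] yaw 41.8 q6 -1.56 tilt 0.0001 gap 0.878 F [ 1.2 -0.   0.5]
t 5.7 tcp [ 0.3722 -0.2401  0.044 ] yaw -23.4 q6 -0.42 tilt 0.0002 gap 0.881 F [-0.1 -0.5  0.1]
```

```bash
python3 -m crank '[[0.03,0,0,0,0],[0.03,0,0,0,0],[0.03,0,0,0,0],[0.03,0,0,0,0],[0.03,0,0,0,0]]' 20 ; python3 go.py
```

```text
t: 6.2
tcp_pos: [0.3717, -0.2396, 0.044]
tool_rot: [-0.591, -0.389, 0.591, -0.388]
force: [-3.4, 1.9, 5.1]
finger_gap: 0.531
t 6.2 tcp [ 0.3717 -0.2396  0.044 ] yaw -23.3 q6 -0.42 tilt 0.0016 gap 0.531 F [-3.4  1.9  5.1]
```

```bash
python3 -m crank '[[0.03,0,0,0,0],[0.03,-0.03,0,0,0],[0.03,-0.05,0,0,0],[0.03,-0.05,0,0,0],[0.03,0,0,0,0]]' 40 ; python3 go.py .612 -.054 .17
python3 - <<'E'
from ortho import *
for n in("top","scene"):
    d=snapshot(n); cv2.imwrite(f"pics/full_{n}.png",d["image"])
    o=ortho(d,(.612,-.054),0,.010,-.08,.08,-.08,.08,2400); cv2.imwrite(f"pics/g_{n}.png",o)
cv2.imwrite("pics/g.png",np.hstack([cv2.imread("pics/g_top.png"),cv2.imread("pics/g_scene.png")]))
E
```

```text
t: 6.7
tcp_pos: [0.3759, -0.2436, 0.1792]
tool_rot: [0.592, 0.383, -0.59, 0.394]
force: [0.8, -0.8, -2.8]
finger_gap: 0.53
t 6.7 tcp [ 0.3759 -0.2436  0.1792] yaw -23.3 q6 -0.42 tilt 0.0153 gap 0.530 F [ 0.8 -0.8 -2.8]
tool delta [ 0.0096  0.1415 -0.2677] rows@.05: 6.1
```

View pics/g.png

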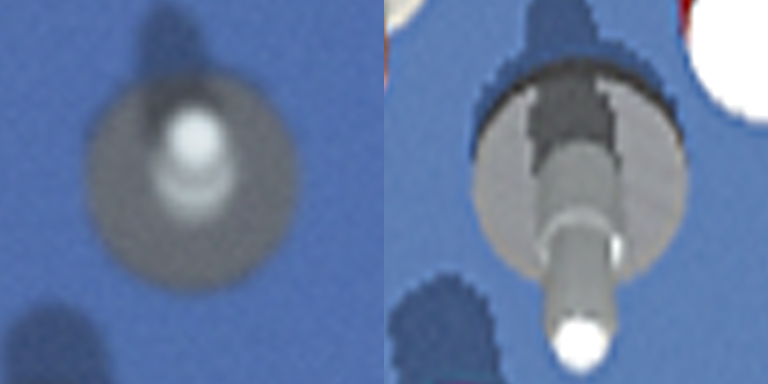

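View pics/full_scene.png

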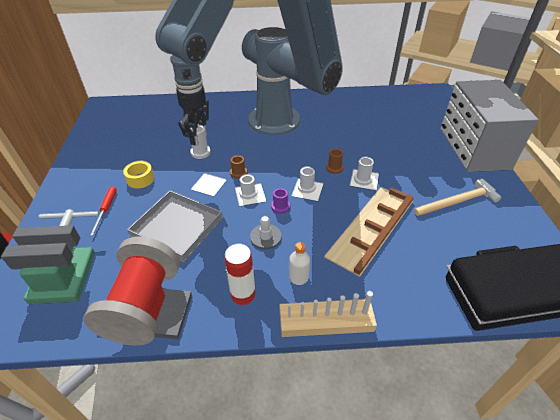

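```bash
python3 -m crank '[[0.03,0,0.023,-0.044,0],[0.03,0,0.023,-0.044,0],[0.03,0,0.023,-0.044,0],[0.03,0,0.023,-0.044,0],[0.03,0,0.023,-0.044,0]]' >/dev/null ;python3 -m crank '[[0.03,0,0.023,-0.044,0],[0.03,0,0,0,0],[0.03,0,0,0,0]]'; python3 go.py .6167 -.055 .14
```

```text
t: 7.6
tcp_pos: [0.6024, -0.0511, 0.1703]
tool_rot: [-0.589, -0.391, 0.592, -0.388]
force: [-1.0, -0.5, -2.5]
finger_gap: 0.529
t 7.6 tcp [ 0.6024 -0.0511  0.1703] yaw -23.2 q6 0.14 tilt 0.0063 gap 0.529 F [-1.  -0.5 -2.5]
tool delta [ 0.0303  0.0148 -0.0021] rows@.05: 0.7
```

```bash
python3 -m crank '[[0.03,0,0.015,-0.002,0],[0.03,0.03,0,0,0],[0.03,0,0,0,0],[0.03,0,0,0,0]]'; python3 go.py .6167 -.055 .14
python3 - <<'E'
from h import *
d=snapshot("scene"); cv2.imwrite("pics/s4.png",cv2.resize(d["image"][170:270,210:330],None,fx=5,fy=5,interpolation=cv2.INTER_CUBIC))
d=snapshot("wrist"); cv2.imwrite("pics/w4.png",d["image"])
E
```

```text
t: 8.0
tcp_pos: [0.6156, -0.0572, 0.1421]
tool_rot: [-0.59, -0.389, 0.593, -0.386]
force: [-0.1, -0.4, -2.6]
finger_gap: 0.528
t 8.0 tcp [ 0.6156 -0.0572  0.1421] yaw -23.5 q6 0.14 tilt 0.0061 gap 0.528 F [-0.1 -0.4 -2.6]
tool delta [ 0.0021  0.0001 -0.0025] rows@.05: 0.1
```

View pics/s4.png

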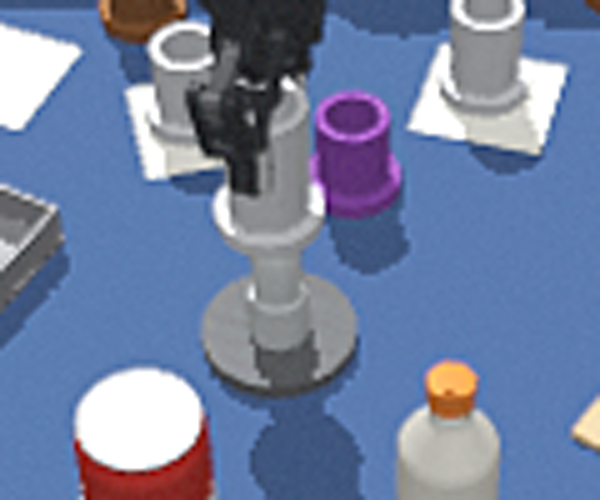

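View pics/w4.png

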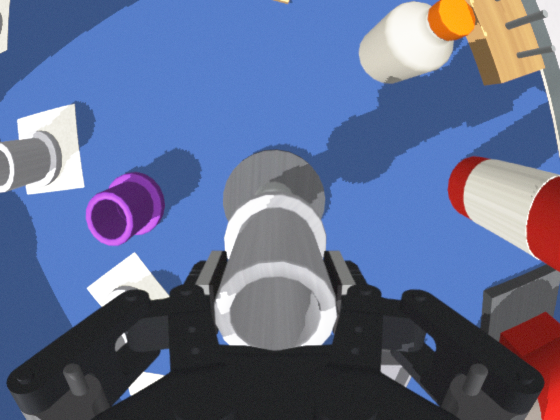

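```bash
python3 -m crank '[[0.03,0,0,-0.003,0],[0.03,0.015,0,0,0],[0.03,0.008,0,0,0],[0.03,0,0,0,0]]'; python3 go.py .6167 -.055 .109;python3 -m crank '[[0.03,0.005,0,0,0],[0.03,0.005,0,0,0],[0.03,0,0,0,0]]';  python3 go.py .6167 -.055 .109
```

```text
t: 8.5
tcp_pos: [0.6185, -0.0536, 0.1202]
tool_rot: [-0.59, -0.389, 0.591, -0.388]
force: [-0.1, -0.3, -2.7]
finger_gap: 0.531
t 8.5 tcp [ 0.6185 -0.0536  0.1202] yaw -23.4 q6 0.14 tilt 0.0024 gap 0.531 F [-0.1 -0.3 -2.7]
tool delta [ 0.0112 -0.0011  0.002 ] rows@.05: 0.2
t: 8.8
tcp_pos: [0.6184, -0.0542, 0.1103]
tool_rot: [-0.59, -0.389, 0.592, -0.388]
force: [-2.7, -0.6, -2.8]
finger_gap: 0.529
t 8.8 tcp [ 0.6184 -0.0542  0.1103] yaw -23.4 q6 0.14 tilt 0.0025 gap 0.529 F [-2.7 -0.6 -2.8]
tool delta [ 0.0013 -0.0012  0.0014] rows@.05: 0.0
```

```bash
python3 -m crank '[[0.03,0,-0.001,0,0],[0.03,0.005,0,0,0],[0.03,0.004,0,0,0],[0.03,0,0,0,0]]'; python3 go.py; python3 -m crank '[[0.03,0,-0.002,0,0],[0.03,0,0,0,0]]'; python3 -m crank '[[0.03,0,-0.002,0,0],[0.03,0,0,0,0]]'
```

```text
t: 9.2
tcp_pos: [0.6181, -0.0538, 0.1012]
tool_rot: [-0.591, -0.389, 0.591, -0.388]
force: [-2.4, -2.4, -2.7]
finger_gap: 0.527
t 9.2 tcp [ 0.6181 -0.0538  0.1012] yaw -23.4 q6 0.14 tilt 0.0012 gap 0.527 F [-2.4 -2.4 -2.7]
t: 9.4
tcp_pos: [0.6171, -0.0529, 0.1018]
tool_rot: [0.591, 0.388, -0.591, 0.389]
force: [-0.3, -2.6, -3.4]
finger_gap: 0.529
t: 9.6
tcp_pos: [0.6161, -0.0525, 0.1024]
tool_rot: [0.592, 0.387, -0.59, 0.389]
force: [-0.1, -2.2, -3.3]
finger_gap: 0.527
```

```bash
python3 -m crank '[[0.03,0,-0.002,0.001,0],[0.03,0,0,0,0]]'|sed -n 2,4p;  python3 -m crank '[[0.03,0,-0.002,0.001,0],[0.03,0,0,0,0]]'|sed -n 2,4p; python3 -m crank '[[0.03,0,-0.002,0.001,0],[0.03,0,0,0,0]]'|sed -n 2,4p
```

```text
tcp_pos: [0.615, -0.0527, 0.1028]
tool_rot: [0.592, 0.387, -0.589, 0.39]
force: [4.8, -3.9, -5.0]
tcp_pos: [0.6142, -0.0531, 0.1031]
tool_rot: [0.593, 0.386, -0.589, 0.39]
force: [4.8, -3.3, -4.2]
tcp_pos: [0.6137, -0.0534, 0.1034]
tool_rot: [0.595, 0.385, -0.588, 0.391]
force: [8.2, -3.4, -6.9]
```

```bash
python3 -m crank '[[0.03,0,0.0055,0.001,0],[0.03,0,0,0,0],[0.03,0,0,0,0]]'|sed -n 2,4p;  python3 -m crank '[[0.03,0,0,0.001,0],[0.03,0,0,0,0]]'|sed -n 2,4p; python3 -m crank '[[0.03,0,0,0.001,0],[0.03,0,0,0,0]]'|sed -n 2,4p; python3 -m crank '[[0.03,0,0,0.001,0],[0.03,0,0,0,0]]'|sed -n 2,4p
```

```text
tcp_pos: [0.6136, -0.0551, 0.1023]
tool_rot: [0.592, 0.388, -0.59, 0.389]
force: [3.6, -0.1, -1.8]
tcp_pos: [0.6135, -0.0556, 0.1023]
tool_rot: [0.592, 0.388, -0.59, 0.388]
force: [4.9, 1.6, -2.1]
tcp_pos: [0.6134, -0.056, 0.1023]
tool_rot: [0.593, 0.388, -0.59, 0.388]
force: [5.2, 3.6, -1.6]
tcp_pos: [0.6133, -0.0565, 0.1023]
tool_rot: [0.593, 0.388, -0.589, 0.388]
force: [5.9, 5.0, -2.4]
```

```bash
python3 -m crank '[[0.03,0,0.003,-0.003,0],[0.03,0,0,0,0],[0.03,0,0,0,0]]'|sed -n 2,4p;python3 go.py .617 -.055 .1;python3 -m crank '[[0.03,0,0.001,0,0],[0.03,0,0,0,0]]'|sed -n 2,4p; python3 -m crank '[[0.03,0,0.001,0,0],[0.03,0,0,0,0]]'|sed -n 2,4p;  python3 -m crank '[[0.03,0,0.001,0,0],[0.03,0,0,0,0]]'|sed -n 2,4p
```

```text
tcp_pos: [0.6142, -0.0562, 0.1014]
tool_rot: [-0.59, -0.389, 0.592, -0.388]
force: [0.8, 1.2, -2.3]
t 11.4 tcp [ 0.6142 -0.0562  0.1014] yaw -23.4 q6 0.14 tilt 0.0032 gap 0.529 F [ 0.8  1.2 -2.3]
tool delta [ 0.0014  0.0021 -0.0022] rows@.05: 0.1
tcp_pos: [0.6158, -0.0572, 0.1017]
tool_rot: [-0.59, -0.389, 0.591, -0.388]
force: [-0.1, -0.7, -2.5]
tcp_pos: [0.6165, -0.0573, 0.1017]
tool_rot: [-0.59, -0.389, 0.591, -0.388]
force: [-0.9, 1.1, -2.9]
tcp_pos: [0.6171, -0.0573, 0.1015]
tool_rot: [-0.59, -0.389, 0.592, -0.387]
force: [-2.5, 2.3, -3.4]
```

```bash
python3 -m crank '[[0.03,0,-0.002,-0.001,0],[0.03,0,0,0,0]]'|sed -n 2,4p;python3 -m crank '[[0.03,0.005,0,0,0],[0.03,0.003,0,0,0],[0.03,0,0,0,0]]'|sed -n 2,4p; python3 -m crank '[[0.03,0.002,0,0,0],[0.03,0.002,0,0,0],[0.03,0,0,0,0]]'|sed -n 2,4p
```

```text
tcp_pos: [0.6176, -0.0564, 0.1022]
tool_rot: [0.591, 0.388, -0.59, 0.389]
force: [-1.0, 0.4, -2.2]
tcp_pos: [0.6171, -0.0563, 0.0934]
tool_rot: [-0.591, -0.388, 0.591, -0.388]
force: [0.6, 0.8, -2.8]
tcp_pos: [0.6168, -0.0562, 0.0896]
tool_rot: [-0.591, -0.388, 0.591, -0.388]
force: [-0.2, -0.4, -2.3]
```

```bash
for i in 1; do python3 -m crank '[[0.03,0.001,0,0,0],[0.03,0.001,0,0,0],[0.03,0,0,0,0]]'|sed -n 2,4p; python3 -m crank '[[0.03,0.001,0,0,0],[0.03,0.001,0,0,0],[0.03,0,0,0,0]]'|sed -n 2,4p;python3 -m crank '[[0.03,0.001,0,0,0],[0.03,0.001,0,0,0],[0.03,0,0,0,0]]'|sed -n 2,4p; done
```

```text
tcp_pos: [0.6168, -0.0561, 0.0879]
tool_rot: [-0.591, -0.388, 0.591, -0.388]
force: [-0.3, -0.8, -2.3]
tcp_pos: [0.6171, -0.0562, 0.0866]
tool_rot: [0.591, 0.388, -0.591, 0.389]
force: [-1.2, 0.6, 2.7]
tcp_pos: [0.6172, -0.0562, 0.0862]
tool_rot: [0.591, 0.388, -0.591, 0.389]
force: [-3.1, 1.4, 12.3]
```

```bash
python3 -m crank '[[0.03,-0.002,-0.001,0,0],[0.055,0,0,0,0],[0.055,0,0,0,0],[0.055,0,0,0,0]]'
python3 - <<'E'
from h import *
for n in("scene","top"):
    W,d=cloud(n); P=W.reshape(-1,3); q=P[(np.hypot(P[:,0]-.617,P[:,1]+.056)<.03)&(P[:,2]<.135)]; print(n,np.nanpercentile(q[:,2],[50,90,97,100]).round(4))
    u,v=proj(d,[.617,-.056,.06]).astype(int); cv2.imwrite(f"pics/{n}5.png",cv2.resize(d["image"][v-60:v+60,u-60:u+60],None,fx=5,fy=5,interpolation=cv2.INTER_CUBIC))
E
```

```text
t: 14.1
tcp_pos: [0.616, -0.0557, 0.0856]
tool_rot: [-0.591, -0.388, 0.591, -0.388]
force: [-0.2, -0.2, 0.0]
finger_gap: 0.645
scene [0.0547 0.1234 0.1294 0.1348]
top nan
  return np.nanmean(a, axis, out=out, keepdims=keepdims)
```

View pics/scene5.png

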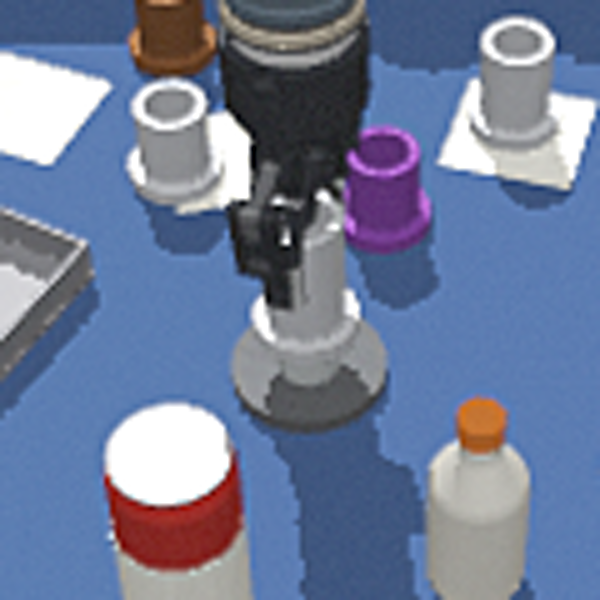

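```bash
python3 -m crank '[[0.03,0,0,0,0],[0.03,0,0,0,0],[0.03,0,0,0,0],[0.03,-0.02,0,0,0],[0.03,-0.04,0,0,0]]' 40;  python3 -m crank '[[0.03,-0.02,0,0,0],[0.03,0,0,0,0],[0.03,0,0,0,0]]'; python3 go.py .576 -.377 .15
```

```text
t: 14.7
tcp_pos: [0.6138, -0.0553, 0.1428]
tool_rot: [-0.589, -0.39, 0.593, -0.386]
force: [0.3, -0.1, -1.3]
finger_gap: 0.528
t: 15.0
tcp_pos: [0.6153, -0.0556, 0.1652]
tool_rot: [-0.591, -0.389, 0.591, -0.388]
force: [-0.4, -0.1, -2.9]
finger_gap: 0.531
t 15.0 tcp [ 0.6153 -0.0556  0.1652] yaw -23.4 q6 0.14 tilt 0.0012 gap 0.531 F [-0.4 -0.1 -2.9]
tool delta [0.0151 0.0915 0.3106] rows@.05: 6.5
```

```bash
python3 -m crank '[[0.03,0,0.0131,0.0444,0],[0.03,0,0.0131,0.0444,0],[0.03,0,0.0131,0.0444,0],[0.03,0,0.0131,0.0444,0],[0.03,0,0.0131,0.0444,0]]' >/dev/null;  python3 -m crank '[[0.03,0,0.0131,0.0444,0],[0.03,0,0.0131,0.0444,0],[0.03,0.02,0,0,0],[0.03,0.04,0,0,0],[0.03,0,0,0,0]]'; python3 go.py .576 -.377 .052
python3 - <<'E'
from h import *
d=snapshot("top"); cv2.imwrite("pics/t6.png",cv2.resize(d["image"][150:310,270:450],None,fx=3.5,fy=3.5,interpolation=cv2.INTER_CUBIC))
d=snapshot("wrist"); cv2.imwrite("pics/w6.png",d["image"])
E
```

```text
t: 16.0
tcp_pos: [0.5713, -0.3736, 0.0972]
tool_rot: [-0.59, -0.394, 0.593, -0.382]
force: [-1.3, 1.6, -3.2]
finger_gap: 0.53
t 16.0 tcp [ 0.5713 -0.3736  0.0972] yaw -23.5 q6 -0.33 tilt 0.0185 gap 0.530 F [-1.3  1.6 -3.2]
tool delta [0.0451 0.0064 0.0015] rows@.05: 0.9
```

View pics/t6.png

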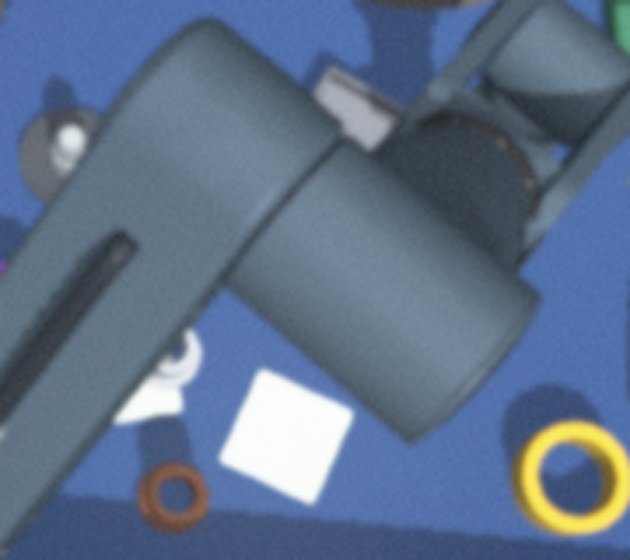

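View pics/w6.png

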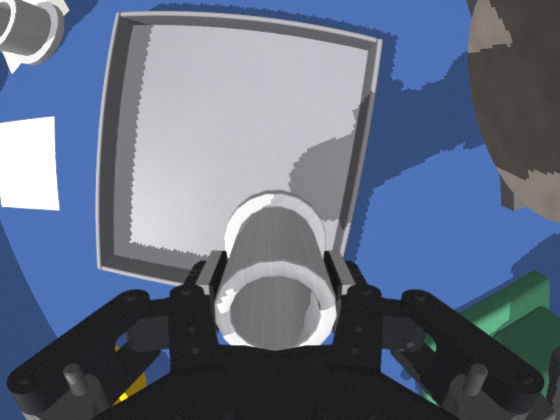

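```bash
cat >> h.py <<'E'
def wray(px,z,d,s):
    f=210/np.tan(np.radians(d["vertical_fov"])/2)
    x,y=px[0]-d["cx"],px[1]-d["cy"]; r=np.hypot(x,y); th=r/f
    v=np.array([np.sin(th)*x/r,-np.sin(th)*y/r,-np.cos(th)])
    T=d["T_tool_cam"];M=R.from_quat(s["tool_rot"]).as_matrix()
    o=M@T[:3,3]+s["tcp_pos"];w=M@(T[:3,:3]@v)
    return o+w*(z-o[2])/w[2]
E
python3 - <<'E'
from h import *
s=manip.sense();d=snapshot("wrist")
for p in [(100,268),(118,13),(381,40)]: print(wray(p,.03,d,s).round(3))
E
```

```text
[ 0.429 -0.355  0.03 ]
[ 0.533 -0.187  0.03 ]
[ 0.692 -0.286  0.03 ]
```

```bash
python3 -m crank '[[0.03,0.03,0.004,0,0],[0.03,0.01,0,0,0],[0.03,0,0,0,0]]'; python3 go.py .576 -.375 .048
```

```text
t: 16.45
tcp_pos: [0.5799, -0.3778, 0.0653]
tool_rot: [-0.59, -0.39, 0.591, -0.388]
force: [-0.8, 0.4, -2.4]
finger_gap: 0.53
t 16.4 tcp [ 0.5799 -0.3778  0.0653] yaw -23.3 q6 -0.33 tilt 0.0029 gap 0.530 F [-0.8  0.4 -2.4]
tool delta [ 0.0173 -0.0047 -0.0011] rows@.05: 0.4
```

```bash
python3 -m crank '[[0.03,0.002,0,0,0],[0.03,0.002,0,0,0],[0.03,0,0,0,0]]'; python3 -m crank '[[0.03,0.002,0,0,0],[0.03,0.002,0,0,0],[0.03,0,0,0,0]]'
```

```text
t: 16.75
tcp_pos: [0.5808, -0.3792, 0.0629]
tool_rot: [0.591, 0.388, -0.591, 0.389]
force: [0.1, 0.4, -2.2]
finger_gap: 0.525
t: 17.05
tcp_pos: [0.5803, -0.3789, 0.0577]
tool_rot: [-0.591, -0.389, 0.591, -0.388]
force: [0.5, -0.1, -3.2]
finger_gap: 0.531
```

```bash
python3 -m crank '[[0.03,0.006,0,0,0],[0.03,0.002,0,0,0],[0.03,0,0,0,0]]'; python3 -m crank '[[0.03,0.001,0,0,0],[0.03,0.001,0,0,0],[0.03,0,0,0,0]]'
```

```text
t: 17.35
tcp_pos: [0.5802, -0.3787, 0.0493]
tool_rot: [-0.591, -0.389, 0.591, -0.388]
force: [-0.5, 0.4, -1.9]
finger_gap: 0.53
t: 17.65
tcp_pos: [0.5806, -0.3789, 0.0488]
tool_rot: [0.591, 0.388, -0.591, 0.388]
force: [-2.1, 2.0, 3.7]
finger_gap: 0.529
```

```bash
python3 -m crank '[[0.065,0,0,0,0],[0.065,0,0,0,0],[0.065,0,0,0,0],[0.065,-0.03,0,0,0],[0.065,-0.05,0,0,0]]'; python3 -m crank '[[0.085,-0.05,0,0,0],[0.085,0,0,0,0]]' >/dev/null; python3 go.py .48 0 .18
python3 - <<'E'
from h import *
s=manip.sense();d=snapshot("wrist"); cv2.imwrite("pics/w7.png",d["image"])
E
python3 find.py
```

```text
t: 18.15
tcp_pos: [0.5781, -0.3771, 0.1243]
tool_rot: [-0.59, -0.392, 0.592, -0.385]
force: [-0.3, -0.4, -0.6]
finger_gap: 0.763
t 18.4 tcp [ 0.5848 -0.3828  0.187 ] yaw -23.4 q6 -0.33 tilt 0.0178 gap 0.994 F [ 1.3 -0.7 -0.2]
tool delta [ 0.0011 -0.2482 -0.3098] rows@.05: 7.9
top bench -0.0015
A few
B 74 circ r=.021 [0.3836 0.2785] mean [0.3837 0.2779 0.0761] bbox mid [0.384  0.2784 0.0772]
C 42 circ r=.021 [0.4082 0.0866] mean [0.4152 0.0996 0.0668] bbox mid [0.4125 0.0938 0.068 ]
D 26 circ r=.021 [ 0.4439 -0.1316] mean [ 0.4253 -0.1341  0.0582] bbox mid [ 0.4267 -0.1327  0.0585]
gauge foot 125 [ 0.6316 -0.0294  0.0408]
pin 5 [ 0.6214 -0.0439  0.0727] [ 0.6219 -0.0443  0.0693] [ 0.627 -0.04   0.078]
scene bench 0.0011
A few
B 67 circ r=.021 [0.3862 0.277 ] mean [0.3865 0.2779 0.0773] bbox mid [0.3854 0.2779 0.0776]
C 78 circ r=.021 [0.4116 0.0866] mean [0.4115 0.0876 0.0685] bbox mid [0.4115 0.0866 0.0687]
D 46 circ r=.021 [ 0.4464 -0.135 ] mean [ 0.4397 -0.1248  0.0594] bbox mid [ 0.4416 -0.1281  0.0595]
gauge foot 432 [ 0.6176 -0.0556  0.0451]
pin 118 [ 0.6242 -0.0548  0.0702] [ 0.6218 -0.0549  0.0678] [ 0.635 -0.041  0.084]
```

View pics/w7.png

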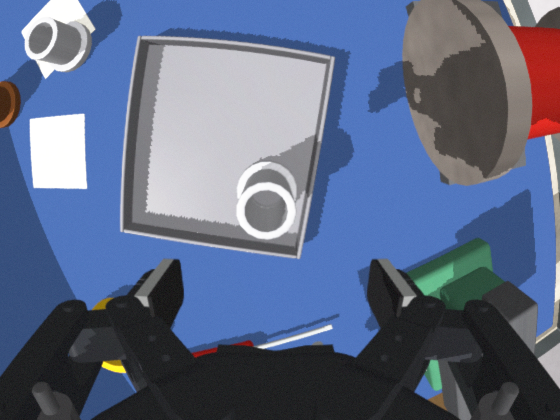

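```bash
python3 -m crank '[[0.085,0,-0.031,-0.0387,0],[0.085,0,-0.031,-0.0387,0],[0.085,0,-0.031,-0.0387,0],[0.085,0,-0.031,-0.0387,0],[0.085,0,-0.031,-0.0387,0]]' >/dev/null; python3 -m crank '[[0.085,0,-0.031,-0.0387,0],[0.085,0,-0.031,-0.0387,0],[0.085,0,-0.031,-0.0387,0]]' >/dev/null; python3 go.py .3855 .278 .15 66.6
```

```text
t 19.3 tcp [0.4734 0.0056 0.1762] yaw -23.4 q6 0.18 tilt 0.0043 gap 0.995 F [1.6 0.7 0.2]
tool delta [ 0.0268 -0.1888 -0.2151] rows@.05: 5.7
turn rad 1.5706
```

```bash
python3 -m crank '[[0.085,0,-0.0315,-0.0358,0],[0.085,0,-0.0315,-0.0358,0],[0.085,0,-0.0315,-0.0358,0],[0.085,0,-0.0315,-0.0358,0],[0.085,0,-0.0315,-0.0358,0]]' >/dev/null; python3 -m crank '[[0.085,0,-0.0315,-0.0358,0],[0.085,0,0,0,-0.143],[0.085,0,0,0,-0.143],[0.085,0,0,0,-0.143],[0.085,0,0,0,-0.143]]' >/dev/null;  python3 -m crank '[[0.085,0,0,0,-0.143],[0.085,0,0,0,-0.143],[0.085,0,0,0,-0.143],[0.085,0,0,0,-0.143],[0.085,0,0,0,-0.143]]' >/dev/null; python3 -m crank '[[0.085,0.02,0,0,-0.143],[0.085,0,0,0,-0.143],[0.085,0,0,0,0]]' >/dev/null; python3 go.py .3855 .278 .13 66.6
python3 - <<'E'
from h import *
s=manip.sense();d=snapshot("wrist"); cv2.imwrite("pics/w8.png",d["image"])
E
```

```text
t 21.1 tcp [0.3858 0.275  0.1559] yaw 66.7 q6 -0.78 tilt 0.0055 gap 0.993 F [-0.1  0.4  0. ]
tool delta [ 0.0259  0.0027 -0.0013] rows@.05: 0.5
turn rad 0.0023
```

View pics/w8.png

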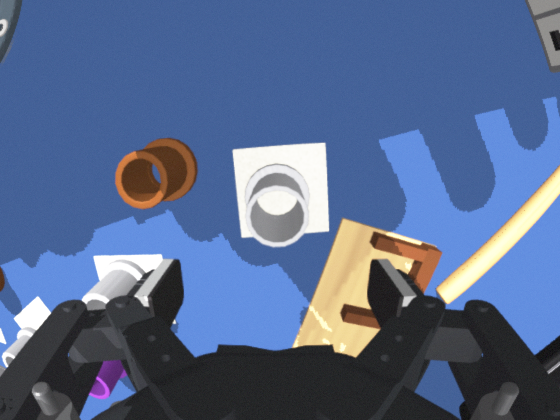

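```bash
python3 -c "
from h import *
s=manip.sense();d=snapshot('wrist');print(wray((277,216),.078,d,s).round(4))"; python3 -m crank '[[0.085,0.03,0.003,-0.001,0],[0.085,0.04,0,0,0],[0.085,0.04,0,0,0],[0.085,0.008,0,0,0],[0.085,0,0,0,0]]' >/dev/null; python3 -m crank '[[0.03,0,0,0,0],[0.03,0,0,0,0],[0.03,0,0,0,0],[0.03,0,0,0,0],[0.03,0,0,0,0]]' 20;  python3 go.py
```

```text
[0.3835 0.2783 0.078 ]
t: 22.2
tcp_pos: [0.3882, 0.279, 0.0417]
tool_rot: [0.143, 0.692, -0.142, 0.693]
force: [-0.6, -1.5, 6.3]
finger_gap: 0.541
t 22.2 tcp [0.3882 0.279  0.0417] yaw 66.7 q6 -0.78 tilt 0.0022 gap 0.541 F [-0.6 -1.5  6.3]
```

```bash
python3 -m crank '[[0.075,0,0,0,0],[0.075,0,0,0,0],[0.075,0,0,0,0.143],[0.075,0,0,0,0.143],[0.075,0,0,0,0.143]]' >/dev/null;  python3 -m crank '[[0.075,0,0,0,0.143],[0.075,0,0,0,0.143],[0.075,0,0,0,0.143],[0.075,0,0,0,0.143],[0.075,0,0,0,0.143]]' >/dev/null; python3 -m crank '[[0.075,0,0,0,0.143],[0.075,0,0,0,0.143],[0.075,0,0,0,0.143],[0.075,0,0,0,0]]' >/dev/null; python3 -m crank '[[0.03,0,0,0,0],[0.03,0,0,0,0],[0.03,0,0,0,0],[0.03,0,0,0,0],[0.03,0,0,0,0]]' 20;  python3 -m crank '[[0.03,0,0,0,0],[0.03,-0.03,0,0,0],[0.03,-0.05,0,0,0],[0.03,-0.05,0,0,0],[0.03,0,0,0,0]]' 40; python3 go.py .5 .1 .165
```

```text
t: 24.1
tcp_pos: [0.3874, 0.2789, 0.0401]
tool_rot: [-0.591, -0.389, 0.591, -0.388]
force: [-2.5, 0.9, 3.9]
finger_gap: 0.519
t: 24.6
tcp_pos: [0.3921, 0.2806, 0.1753]
tool_rot: [0.596, 0.387, -0.586, 0.39]
force: [2.0, 0.9, -2.6]
finger_gap: 0.515
t 24.6 tcp [0.3921 0.2806 0.1753] yaw -23.4 q6 0.80 tilt 0.0144 gap 0.515 F [ 2.   0.9 -2.6]
tool delta [0.0108 0.1705 0.1232] rows@.05: 4.2
```

Run:
```python
from h import *
s=manip.sense();d=snapshot("wrist"); cv2.imwrite("pics/w9.png",d["image"]); print(s["finger_gap"],s["tcp_pos"])
```

```text
0.5147099706027557 [0.39210496 0.28061941 0.17526822]
```

View pics/w9.png

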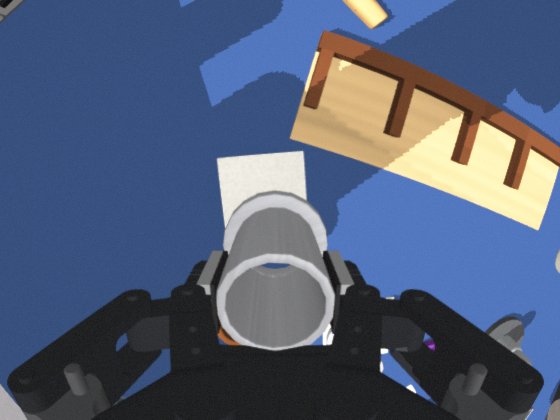

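```bash
python3 -m crank '[[0.03,0,0.0341,0.0246,0],[0.03,0,0.0341,0.0246,0],[0.03,0,0.0341,0.0246,0],[0.03,0,0.0341,0.0246,0],[0.03,0,0.0341,0.0246,0]]'>/dev/null;  python3 go.py .616 -.0558 .165
```

```text
t 25.1 tcp [0.4945 0.0966 0.1674] yaw -23.4 q6 0.38 tilt 0.0047 gap 0.522 F [-0.1  0.1 -2.1]
tool delta [0.0019 0.172  0.0917] rows@.05: 3.9
```

```bash
python3 -m crank '[[0.03,0,0.043,0.0229,0],[0.03,0,0.043,0.0229,0],[0.03,0,0.043,0.0229,0],[0.03,0,0.041,0.0229,0],[0.03,0,0,0,0]]'>/dev/null;  python3 -m crank '[[0.03,0,0,0,0],[0.03,0,0,0,0]]'>/dev/null;python3 go.py .616 -.0558 .125
```

```text
t 25.9 tcp [ 0.6128 -0.0522  0.1675] yaw -23.4 q6 0.14 tilt 0.0058 gap 0.521 F [-0.6 -0.2 -2.1]
tool delta [0.0425 0.0046 0.002 ] rows@.05: 0.9
```

```bash
python3 -m crank '[[0.03,0.03,0.0046,0.002,0],[0.03,0.012,0,0,0],[0.03,0,0,0,0],[0.03,0,0,0,0]]'>/dev/null;  python3 go.py .616 -.0558 .1;python3 -m crank '[[0.03,0.01,0,0,0],[0.03,0.01,0,0,0],[0.03,0.004,0,0,0],[0.03,0,0,0,0]]';  python3 go.py .616 -.0558 .1
```

```text
t 26.2 tcp [ 0.6179 -0.0559  0.1278] yaw -23.3 q6 0.14 tilt 0.0013 gap 0.515 F [ 1.2 -0.7 -2.7]
tool delta [ 0.0278 -0.0018  0.0007] rows@.05: 0.6
t: 26.65
tcp_pos: [0.6178, -0.0567, 0.103]
tool_rot: [-0.59, -0.389, 0.591, -0.388]
force: [-0.1, -0.8, -2.7]
finger_gap: 0.52
t 26.6 tcp [ 0.6178 -0.0567  0.103 ] yaw -23.4 q6 0.14 tilt 0.0020 gap 0.520 F [-0.1 -0.8 -2.7]
tool delta [ 0.003  -0.002  -0.0001] rows@.05: 0.1
```

```bash
python3 -m crank '[[0.03,0.006,-0.001,0,0],[0.03,0.006,0,0,0],[0.03,0.004,0,0,0],[0.03,0,0,0,0]]'|sed -n 2,4p; python3 -m crank '[[0.03,0.002,0,0,0],[0.03,0.001,0,0,0],[0.03,0.001,0,0,0],[0.03,0,0,0,0]]'|sed -n 2,4p; python3 -m crank '[[0.03,0.001,0,0,0],[0.03,0.001,0,0,0],[0.03,0.0,0,0,0],[0.03,0,0,0,0]]'|sed -n 2,4p
```

```text
tcp_pos: [0.617, -0.0563, 0.0871]
tool_rot: [-0.591, -0.389, 0.591, -0.388]
force: [-0.3, 0.3, -2.3]
tcp_pos: [0.6176, -0.0564, 0.0839]
tool_rot: [0.591, 0.388, -0.591, 0.388]
force: [-0.4, -0.3, -2.8]
tcp_pos: [0.6176, -0.0564, 0.0819]
tool_rot: [-0.591, -0.388, 0.591, -0.388]
force: [0.1, 0.6, -1.7]
```

```bash
python3 -m crank '[[0.03,0.001,0,0,0],[0.03,0.001,0,0,0],[0.03,0.0,0,0,0],[0.03,0,0,0,0]]'|sed -n 2,4p; python3 -m crank '[[0.03,0.001,0,0,0],[0.03,0.001,0,0,0],[0.03,0.0,0,0,0],[0.03,0,0,0,0]]'|sed -n 2,4p; python3 -m crank '[[0.03,0.001,0,0,0],[0.03,0.001,0,0,0],[0.03,0.0,0,0,0],[0.03,0,0,0,0]]'|sed -n 2,4p
```

```text
tcp_pos: [0.6173, -0.0564, 0.08]
tool_rot: [-0.591, -0.389, 0.591, -0.388]
force: [-1.9, -0.4, -0.0]
tcp_pos: [0.617, -0.0563, 0.0775]
tool_rot: [-0.591, -0.389, 0.591, -0.388]
force: [-1.8, 0.1, -2.5]
tcp_pos: [0.6169, -0.0562, 0.0757]
tool_rot: [-0.591, -0.389, 0.591, -0.388]
force: [-3.4, 0.3, -1.8]
```

```bash
python3 -m crank '[[0.03,0.002,-0.0008,0,0],[0.03,0.003,0,0,0],[0.03,0.003,0,0,0],[0.03,0,0,0,0]]'|sed -n 2,4p; python3 -m crank '[[0.03,0.003,0,0,0],[0.03,0.003,0,0,0],[0.03,0.003,0,0,0],[0.03,0,0,0,0]]'|sed -n 2,4p; python3 -m crank '[[0.03,0.001,0,0,0],[0.03,0.001,0,0,0],[0.03,0.001,0,0,0],[0.03,0,0,0,0]]'|sed -n 2,4p
```

```text
tcp_pos: [0.6168, -0.0561, 0.0673]
tool_rot: [-0.591, -0.388, 0.591, -0.388]
force: [-2.8, -0.0, -3.4]
tcp_pos: [0.6168, -0.0561, 0.0583]
tool_rot: [-0.591, -0.388, 0.591, -0.388]
force: [-2.4, -0.6, -3.2]
tcp_pos: [0.6168, -0.0561, 0.0559]
tool_rot: [-0.591, -0.388, 0.591, -0.388]
force: [-3.4, 1.2, -1.4]
```

```bash
python3 -m crank '[[0.03,0.002,-0.0005,0,0],[0.03,0.001,0,0,0],[0.03,0.001,0,0,0],[0.03,0,0,0,0]]'|sed -n 2,4p; python3 -m crank '[[0.03,0.001,0,0,0],[0.03,0.001,0,0,0],[0.03,0,0,0,0]]'|sed -n 2,4p
```

```text
tcp_pos: [0.6168, -0.0561, 0.0518]
tool_rot: [0.591, 0.388, -0.591, 0.389]
force: [-1.9, 0.3, -2.0]
tcp_pos: [0.6167, -0.056, 0.0502]
tool_rot: [0.591, 0.388, -0.591, 0.389]
force: [-2.9, 0.1, -0.0]
```

```bash
python3 -m crank '[[0.03,0.001,0,0,0],[0.03,0.0005,0,0,0],[0.03,0,0,0,0]]'|sed -n 2,4p
python3 - <<'E'
from h import *
d=snapshot("scene"); cv2.imwrite("pics/s10.png",cv2.resize(d["image"][150:280,200:340],None,fx=5,fy=5,interpolation=cv2.INTER_CUBIC)[:600])
E
```

```text
tcp_pos: [0.6167, -0.056, 0.0501]
tool_rot: [0.591, 0.388, -0.591, 0.389]
force: [-5.4, 0.7, 8.9]
```

View pics/s10.png

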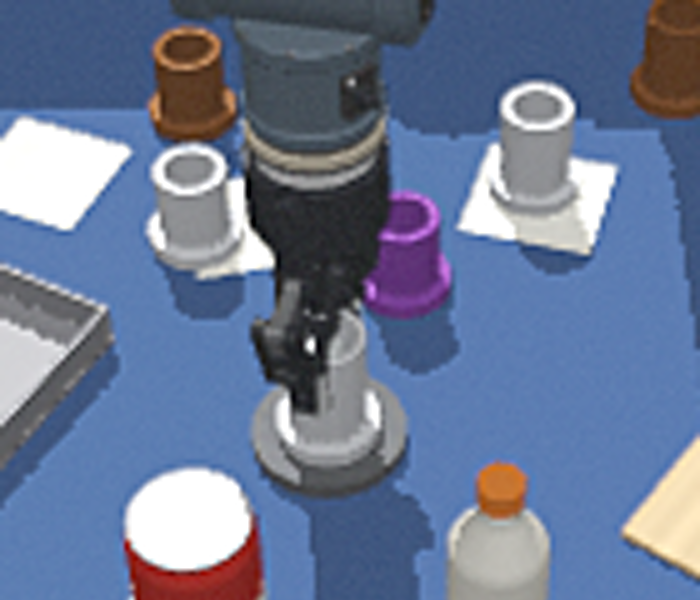

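```bash
python3 -m crank '[[0.03,-0.005,0,0,0],[0.03,-0.02,0,0,0],[0.03,-0.035,0,0,0],[0.03,-0.045,0,0,0],[0.03,-0.045,0,0,0]]'; python3 -m crank '[[0.03,0,0,0,0.1415],[0.03,0,0,0,0.1415],[0.03,0,0,0,0]]'>/dev/null; python3 go.py .698 .177 .2 -39.6
```

```text
t: 31.8
tcp_pos: [0.6176, -0.0561, 0.1997]
tool_rot: [0.592, 0.388, -0.59, 0.389]
force: [0.9, 0.3, -2.3]
finger_gap: 0.518
t 32.1 tcp [ 0.6178 -0.0561  0.1992] yaw -39.6 q6 0.42 tilt 0.0040 gap 0.518 F [ 0.7  0.5 -2.8]
tool delta [-0.0006 -0.0867 -0.2308] rows@.05: 4.9
turn rad 0.0003
```

```bash
python3 -m crank '[[0.03,0,-0.0173,-0.0462,0],[0.03,0,-0.0173,-0.0462,0],[0.03,0,-0.0173,-0.0462,0],[0.03,0,-0.0173,-0.0462,0],[0.03,0,-0.0173,-0.0462,0]]'>/dev/null; python3 -m crank '[[0.03,0.04,0,0,0],[0.03,0.04,0,0,0],[0.03,0.03,0,0,0],[0.03,0,0,0,0],[0.03,0,0,0,0]]';python3 go.py .698 .177 .055 -39.6
python3 - <<'E'
from h import *
s=manip.sense();d=snapshot("wrist"); cv2.imwrite("pics/w11.png",d["image"])
d=snapshot("scene"); cv2.imwrite("pics/s11.png",cv2.resize(d["image"][160:290,290:440],None,fx=5,fy=5,interpolation=cv2.INTER_CUBIC)[:600])
E
```

```text
t: 33.1
tcp_pos: [0.6973, 0.1772, 0.0878]
tool_rot: [-0.639, -0.302, 0.64, -0.302]
force: [0.3, -0.5, -1.4]
finger_gap: 0.517
t 33.1 tcp [0.6973 0.1772 0.0878] yaw -39.5 q6 0.78 tilt 0.0003 gap 0.517 F [ 0.3 -0.5 -1.4]
tool delta [ 0.0328  0.0007 -0.0002] rows@.05: 0.7
turn rad 0.0017
```

View pics/w11.png

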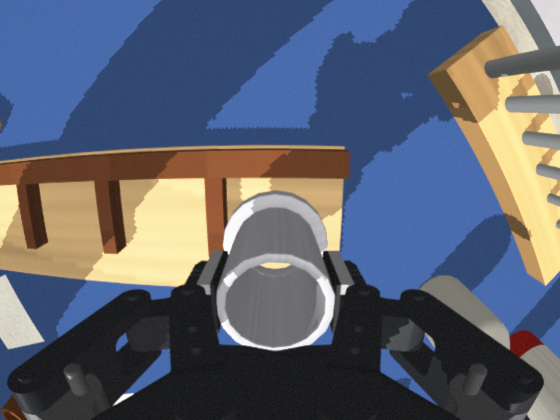

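View pics/s11.png

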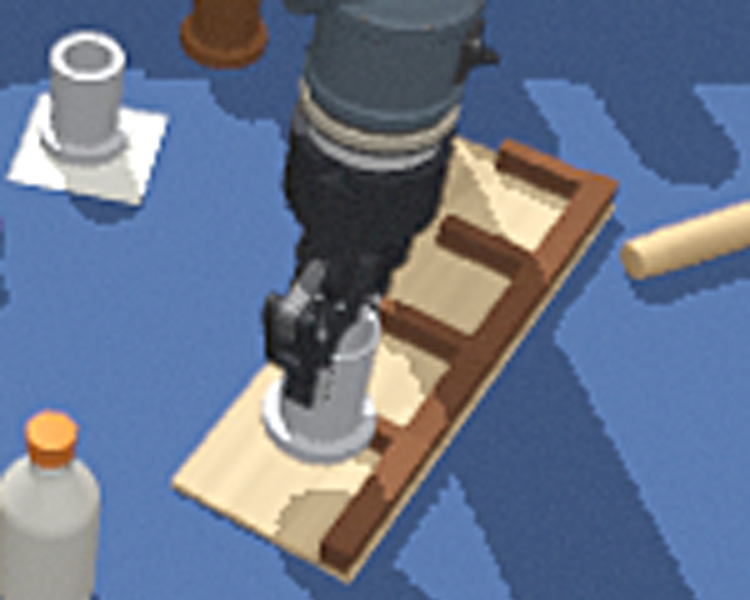

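Run:
```python
from h import *
s=manip.sense();d=snapshot("wrist");im=d["image"]
cv2.imwrite("pics/w11c.png",cv2.resize(im[130:270,170:370],None,fx=4,fy=4,interpolation=cv2.INTER_CUBIC))
M=R.from_quat(s["tool_rot"]).as_matrix()
for p in [(290,178),(225,190),(225,178),(345,150)]:
    w=wray(p,.023,d,s); l=M.T@(w-s["tcp_pos"]); print(p,w.round(4),"board +x %.4f +y %.4f from TCP"%(-l[2],-l[1]))
```

```text
(290, 178) [0.7277 0.1965 0.023 ] board +x 0.0327 +y -0.0095 from TCP
(225, 190) [0.6897 0.2177 0.023 ] board +x 0.0249 +y 0.0333 from TCP
(225, 178) [0.695  0.2237 0.023 ] board +x 0.0329 +y 0.0331 from TCP
(345, 150) [0.7674 0.1881 0.023 ] board +x 0.0516 +y -0.0454 from TCP
```

View pics/w11c.png

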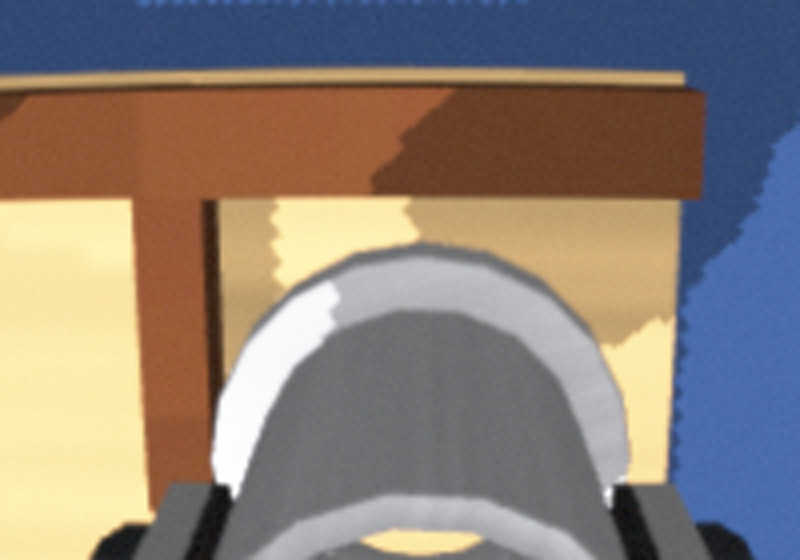

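```bash
python3 -m crank '[[0.03,0.02,0,0.002,0],[0.03,0.015,0,0,0],[0.03,0.003,0,0,0],[0.03,0,0,0,0],[0.03,0,0,0,0]]'; python3 go.py
```

```text
t: 33.75
tcp_pos: [0.6964, 0.1757, 0.0512]
tool_rot: [0.64, 0.301, -0.639, 0.301]
force: [-0.3, 0.2, -1.4]
finger_gap: 0.517
t 33.8 tcp [0.6964 0.1757 0.0512] yaw -39.6 q6 0.78 tilt 0.0016 gap 0.517 F [-0.3  0.2 -1.4]
```

```bash
python3 -m crank '[[0.03,0.002,0,0,0],[0.03,0.001,0,0,0],[0.03,0.001,0,0,0],[0.03,0,0,0,0]]'|sed -n 2,4p;  python3 -m crank '[[0.03,0.001,0,0,0],[0.03,0.001,0,0,0],[0.03,0,0,0,0]]'|sed -n 2,4p
```

```text
tcp_pos: [0.6957, 0.1756, 0.0464]
tool_rot: [-0.64, -0.301, 0.64, -0.301]
force: [-0.1, 0.1, -2.3]
tcp_pos: [0.6959, 0.1757, 0.0452]
tool_rot: [0.64, 0.301, -0.64, 0.301]
force: [-1.3, 0.3, 2.4]
```

```bash
python3 -m crank '[[0.03,0,-0.002,0,0],[0.03,0,0,0,0]]'|sed -n 2,4p;  python3 -m crank '[[0.03,0,-0.002,0,0],[0.03,0,0,0,0]]'|sed -n 2,4p; python3 -m crank '[[0.03,0,-0.001,0,0],[0.03,0,0,0,0]]'|sed -n 2,4p; python3 -m crank '[[0.03,0,-0.001,0,0],[0.03,0,0,0,0]]'|sed -n 2,4p
```

```text
tcp_pos: [0.6953, 0.1766, 0.0452]
tool_rot: [0.641, 0.301, -0.639, 0.302]
force: [1.9, -2.6, 2.4]
tcp_pos: [0.6939, 0.1781, 0.0452]
tool_rot: [0.641, 0.301, -0.639, 0.302]
force: [1.9, -3.0, 3.4]
tcp_pos: [0.6931, 0.1788, 0.0452]
tool_rot: [0.641, 0.301, -0.639, 0.302]
force: [3.2, -1.2, 4.2]
tcp_pos: [0.6922, 0.1795, 0.0452]
tool_rot: [0.641, 0.301, -0.639, 0.302]
force: [4.5, -2.2, 5.1]
```

```bash
python3 -m crank '[[0.03,-0.0005,-0.001,0,0],[0.03,0,0,0,0]]'|sed -n 2,4p;  python3 -m crank '[[0.03,0,-0.001,0,0],[0.03,0,0,0,0]]'|sed -n 2,4p; python3 -m crank '[[0.03,0,-0.001,0,0],[0.03,0,0,0,0]]'|sed -n 2,4p
```

```text
tcp_pos: [0.6918, 0.1796, 0.0453]
tool_rot: [0.641, 0.3, -0.639, 0.302]
force: [4.7, -3.9, 4.0]
tcp_pos: [0.6918, 0.1797, 0.0453]
tool_rot: [0.641, 0.3, -0.638, 0.302]
force: [5.6, -4.7, 2.9]
tcp_pos: [0.6917, 0.1797, 0.0454]
tool_rot: [0.642, 0.299, -0.638, 0.303]
force: [7.1, -6.0, 1.3]
```

```bash
python3 -m crank '[[0.03,0,0.001,-0.002,0],[0.03,0,0,0,0]]'|sed -n 2,4p;  python3 -m crank '[[0.03,0,0,-0.002,0],[0.03,0,0,0,0]]'|sed -n 2,4p; python3 -m crank '[[0.03,0,0,-0.001,0],[0.03,0,0,0,0]]'|sed -n 2,4p;python3 -m crank '[[0.03,0,0,-0.001,0],[0.03,0,0,0,0]]'|sed -n 2,4p
```

```text
tcp_pos: [0.692, 0.1799, 0.0453]
tool_rot: [0.64, 0.3, -0.64, 0.303]
force: [3.8, -7.2, 4.5]
tcp_pos: [0.6922, 0.1801, 0.0453]
tool_rot: [-0.638, -0.3, 0.641, -0.303]
force: [2.0, -10.6, 6.1]
tcp_pos: [0.6923, 0.1802, 0.0454]
tool_rot: [-0.638, -0.3, 0.641, -0.303]
force: [0.5, -12.7, 8.0]
tcp_pos: [0.6924, 0.1804, 0.0455]
tool_rot: [-0.637, -0.3, 0.642, -0.304]
force: [0.1, -14.7, 9.2]
```

Run:
```python
from h import *
s=manip.sense();d=snapshot("wrist");im=d["image"]
cv2.imwrite("pics/w12c.png",cv2.resize(im[120:300,170:370],None,fx=4,fy=4,interpolation=cv2.INTER_CUBIC)[:600])
```

```text
(no output)
```

View pics/w12c.png

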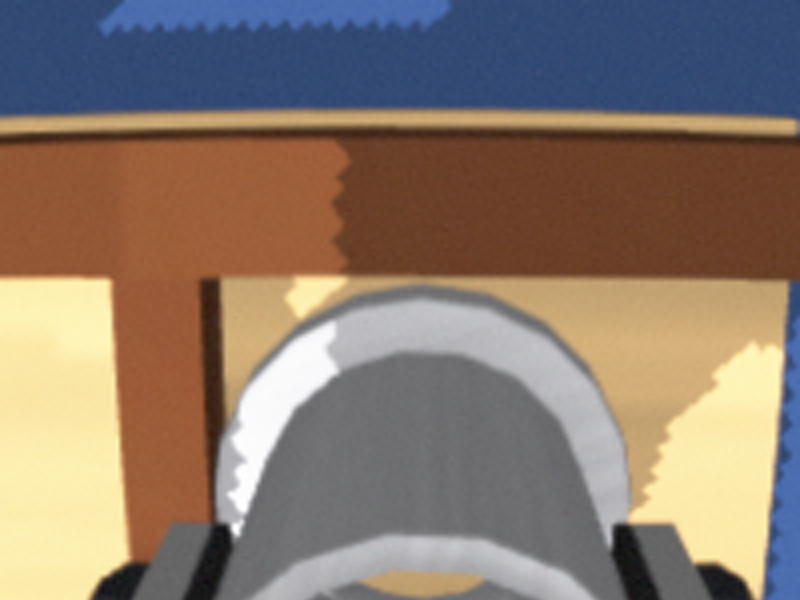

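Run:
```python
from h import *
s=manip.sense();d=snapshot("wrist");M=R.from_quat(s["tool_rot"]).as_matrix()
print(s["tcp_pos"])
for p,z in [((275,189),.005),((275,189),.023),((275,154),.023),((275,192),.017),((275,192),.005),((222,200),.023),((225,200),.005)]:
    w=wray(p,z,d,s); l=w-s["tcp_pos"]; print(p,z,"board +x %.4f +y %.4f from TCP"%(l[0]*.637+l[1]*.771,-l[0]*.771+l[1]*.637))
# depth based
f=210/np.tan(np.radians(d["vertical_fov"])/2)
z=d["range_z"]
for r in range(140,215,4):
    for_c=275
    x,y=for_c-d["cx"],r-d["cy"];rr=np.hypot(x,y);th=rr/f
    v=np.array([np.sin(th)*x/rr,-np.sin(th)*y/rr,-np.cos(th)])*z[r,for_c]/np.cos(th)
    T=d["T_tool_cam"];w=M@(T[:3,:3]@v+T[:3,3])+s["tcp_pos"];l=w-s["tcp_pos"];print(r,"x+ %.4f z %.4f"%(l[0]*.637+l[1]*.771,w[2]))
```

```text
[0.69240598 0.18038201 0.04545995]
(275, 189) 0.005 board +x 0.0305 +y 0.0002 from TCP
(275, 189) 0.023 board +x 0.0342 +y 0.0003 from TCP
(275, 154) 0.023 board +x 0.0522 +y 0.0003 from TCP
(275, 192) 0.017 board +x 0.0313 +y 0.0002 from TCP
(275, 192) 0.005 board +x 0.0287 +y 0.0002 from TCP
(222, 200) 0.023 board +x 0.0284 +y 0.0279 from TCP
(225, 200) 0.005 board +x 0.0241 +y 0.0291 from TCP
140 x+ 0.0581 z 0.0003
144 x+ 0.0558 z -0.0003
148 x+ 0.0538 z 0.0041
152 x+ 0.0521 z 0.0107
156 x+ 0.0510 z 0.0218
160 x+ 0.0490 z 0.0216
164 x+ 0.0469 z 0.0213
168 x+ 0.0449 z 0.0223
172 x+ 0.0429 z 0.0222
176 x+ 0.0409 z 0.0227
180 x+ 0.0386 z 0.0218
184 x+ 0.0367 z 0.0225
188 x+ 0.0344 z 0.0217
192 x+ 0.0302 z 0.0117
196 x+ 0.0287 z 0.0152
200 x+ 0.0267 z 0.0159
204 x+ 0.0244 z 0.0157
208 x+ 0.0229 z 0.0185
212 x+ 0.0230 z 0.0270
```

```bash
python3 -m crank '[[0.03,-0.0015,0.003,0.003,0],[0.03,0,0,0,0],[0.03,0,0,0,0]]'|sed -n 2,4p;  python3 -m crank '[[0.03,0,0,-0.002,0],[0.03,0,0,0,0]]'|sed -n 2,4p; python3 -m crank '[[0.03,0,0,-0.001,0],[0.03,0,0,0,0]]'|sed -n 2,4p;python3 -m crank '[[0.03,0,0,-0.001,0],[0.03,0,0,0,0]]'|sed -n 2,4p
```

```text
tcp_pos: [0.6923, 0.1799, 0.0453]
tool_rot: [-0.638, -0.301, 0.641, -0.302]
force: [1.0, -6.4, 1.1]
tcp_pos: [0.6936, 0.1815, 0.0453]
tool_rot: [-0.638, -0.301, 0.641, -0.302]
force: [1.3, -6.5, 1.3]
tcp_pos: [0.6941, 0.1821, 0.0454]
tool_rot: [-0.638, -0.301, 0.641, -0.302]
force: [0.9, -5.9, 0.8]
tcp_pos: [0.6946, 0.1827, 0.0454]
tool_rot: [-0.638, -0.301, 0.642, -0.302]
force: [0.4, -7.4, 1.2]
```

Sliding now. Continue to the fence.

```bash
python3 -m crank '[[0.03,-0.0005,0,-0.001,0],[0.03,0,0,0,0]]'|sed -n 2,4p;python3 -m crank '[[0.03,0,0,-0.001,0],[0.03,0,0,0,0]]'|sed -n 2,4p;python3 -m crank '[[0.03,0,0,-0.001,0],[0.03,0,0,0,0]]'|sed -n 2,4p
```

```text
tcp_pos: [0.6947, 0.1829, 0.0454]
tool_rot: [-0.637, -0.301, 0.642, -0.302]
force: [0.1, -8.1, 0.8]
tcp_pos: [0.6948, 0.183, 0.0455]
tool_rot: [-0.636, -0.301, 0.643, -0.302]
force: [-0.8, -9.3, 2.4]
tcp_pos: [0.6949, 0.1831, 0.0455]
tool_rot: [-0.636, -0.301, 0.643, -0.303]
force: [-1.9, -10.5, 3.7]
```

```bash
python3 -m crank '[[0.03,0,-0.001,0.003,0],[0.03,0,0,0,0]]'|sed -n 2,4p;python3 -m crank '[[0.06,0,0,0,0],[0.06,0,0,0,0],[0.06,0,0,0,0],[0.06,0,0,0,0]]';  python3 -m crank '[[0.065,-0.02,0,0,0],[0.065,-0.04,0,0,0],[0.065,-0.05,0,0,0],[0.065,-0.03,0,0,0],[0.065,0,0,0,0]]' >/dev/null; python3 go.py
python3 - <<'E'
from h import *
s=manip.sense();d=snapshot("wrist");im=d["image"]
cv2.imwrite("pics/w13.png",im)
E
```

```text
tcp_pos: [0.6946, 0.1829, 0.0456]
tool_rot: [-0.638, -0.301, 0.641, -0.302]
force: [2.2, -7.6, -1.7]
t: 38.85
tcp_pos: [0.6949, 0.1858, 0.0466]
tool_rot: [-0.639, -0.302, 0.64, -0.301]
force: [0.5, -0.1, -0.3]
finger_gap: 0.703
t 39.4 tcp [0.6991 0.186  0.1939] yaw -39.6 q6 0.80 tilt 0.0124 gap 0.759 F [1.1 0.1 0.9]
```

View pics/w13.png

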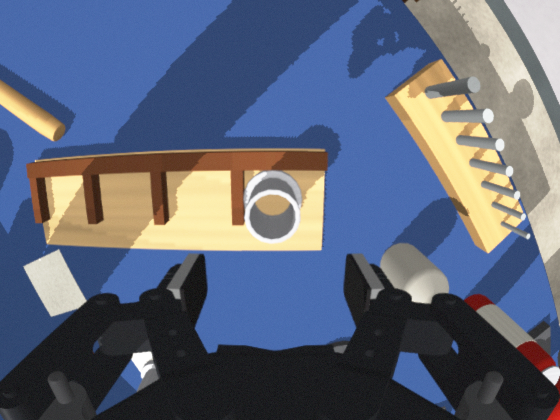

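Run:
```python
from h import *
im=cv2.imread("pics/w13.png")
cv2.imwrite("pics/w13c.png",cv2.resize(im[140:255,215:335],None,fx=5,fy=5,interpolation=cv2.INTER_CUBIC))
W,d=cloud("scene");cv2.imwrite("pics/s13.png",cv2.resize(d["image"][180:300,310:430],None,fx=5,fy=5,interpolation=cv2.INTER_CUBIC))
```

```text
(no output)
```

View pics/w13c.png

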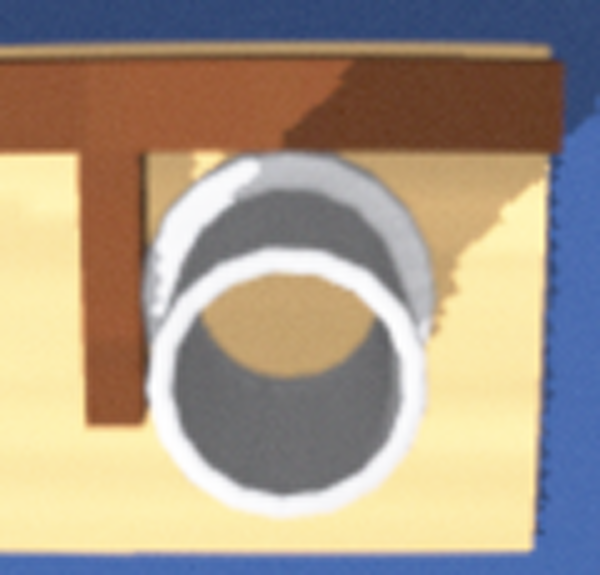

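View pics/s13.png

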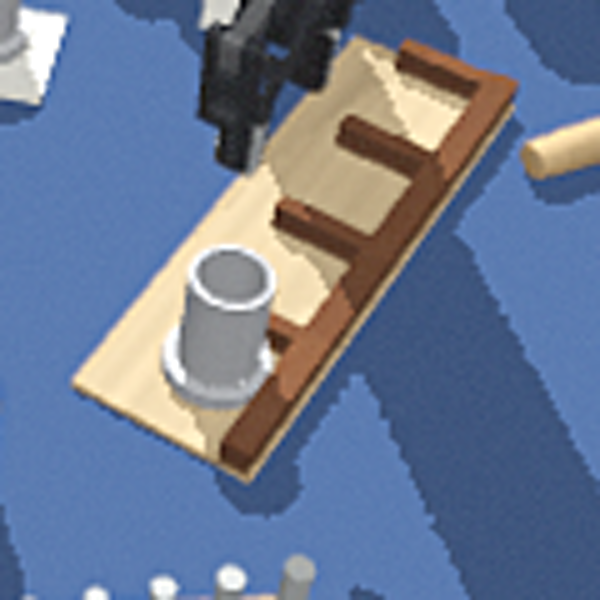

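```bash
python3 find.py | grep -E "C|D|sc"; python3 go.py .410 .087 .15
```

```text
C 93 circ r=.021 [0.4084 0.0878] mean [0.4089 0.0881 0.0672] bbox mid [0.4099 0.088  0.068 ]
D 57 circ r=.021 [ 0.4432 -0.1332] mean [ 0.4371 -0.1232  0.058 ] bbox mid [ 0.4415 -0.1284  0.059 ]
scene bench 0.0011
C 73 circ r=.021 [0.4125 0.0864] mean [0.412  0.0858 0.0692] bbox mid [0.4118 0.0866 0.0688]
D 48 circ r=.021 [ 0.4468 -0.1346] mean [ 0.4403 -0.1254  0.0594] bbox mid [ 0.443  -0.1281  0.0601]
t 39.5 tcp [0.6941 0.185  0.1851] yaw -39.6 q6 0.80 tilt 0.0039 gap 0.763 F [ 0.3  0.1 -0.4]
tool delta [ 0.0362 -0.1564  0.2564] rows@.05: 6.1
```

```bash
python3 -m crank '[[0.085,0,-0.0224,0.0367,0],[0.085,0,-0.0224,0.0367,0],[0.085,0,-0.0224,0.0367,0],[0.085,0,-0.0224,0.0367,0],[0.085,0,-0.0224,0.0367,0]]' >/dev/null; python3 -m crank '[[0.085,0,-0.0224,0.0367,0],[0.085,0,-0.0224,0.0367,0],[0.085,0,0,0,-0.143],[0.085,0,0,0,-0.143],[0.085,0,0,0,-0.143]]' >/dev/null;  python3 -m crank '[[0.085,0,0,0,-0.143],[0.085,0,0,0,-0.143],[0.085,0,0,0,-0.143],[0.085,0,0,0,-0.143],[0.085,0,0,0,-0.143]]' >/dev/null; python3 -m crank '[[0.085,0.02,0,0,-0.143],[0.085,0.02,0,0,-0.143],[0.085,0,0,0,-0.143],[0.085,0,0,0,0]]' >/dev/null; python3 go.py .4103 .087 .12 50.4
python3 - <<'E'
from h import *
s=manip.sense();d=snapshot("wrist"); cv2.imwrite("pics/w14.png",d["image"])
E
```

```text
t 41.5 tcp [0.4093 0.087  0.1452] yaw 50.5 q6 -0.94 tilt 0.0052 gap 0.994 F [-0.  -0.4 -0.6]
tool delta [0.0252 0.0007 0.0008] rows@.05: 0.5
turn rad 0.002
```

View pics/w14.png

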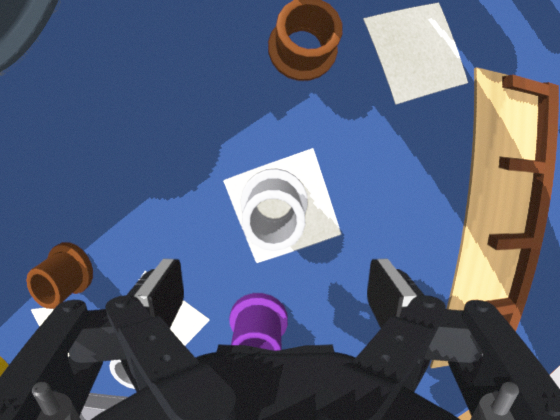

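```bash
python3 -m crank '[[0.085,0.03,0.0007,0.0008,0],[0.085,0.04,0,0,0],[0.085,0.035,0,0,0],[0.085,0.005,0,0,0],[0.085,0,0,0,0]]' >/dev/null; python3 -m crank '[[0.03,0,0,0,0],[0.03,0,0,0,0],[0.03,0,0,0,0],[0.03,0,0,0,0],[0.03,0,0,0,0]]' 20 |sed -n 2,5p; python3 -m crank '[[0.075,0,0,0,0],[0.075,0,0,0,0],[0.075,0,0,0,0.143],[0.075,0,0,0,0.143],[0.075,0,0,0,0.143]]' >/dev/null;  python3 go.py
```

```text
tcp_pos: [0.4126, 0.0868, 0.0385]
tool_rot: [0.239, 0.665, -0.239, 0.666]
force: [-0.4, -0.7, 7.0]
finger_gap: 0.526
t 43.0 tcp [0.4123 0.0869 0.0371] yaw 25.6 q6 -0.51 tilt 0.0006 gap 0.877 F [-0.2 -0.2  0.1]
```

```bash
python3 -m crank '[[0.075,0,0,0,0.143],[0.075,0,0,0,0.143],[0.075,0,0,0,0.143],[0.075,0,0,0,0.143],[0.075,0,0,0,0.143]]' >/dev/null; python3 -m crank '[[0.075,0,0,0,0.143],[0.075,0,0,0,0.143],[0.075,0,0,0,0.143],[0.075,0,0,0,0]]' >/dev/null; python3 -m crank '[[0.03,0,0,0,0],[0.03,0,0,0,0],[0.03,0,0,0,0],[0.03,0,0,0,0],[0.03,0,0,0,0]]' 20|sed -n 2,5p; python3 go.py; python3 -m crank '[[0.03,0,0,0,0],[0.03,-0.03,0,0,0],[0.03,-0.05,0,0,0],[0.03,-0.045,0,0,0],[0.03,0,0,0,0]]' 40; python3 go.py .6163 -.0558 .155
```

```text
tcp_pos: [0.4117, 0.087, 0.0371]
tool_rot: [-0.639, -0.301, 0.64, -0.301]
force: [-1.3, 1.1, 6.2]
finger_gap: 0.54
t 44.4 tcp [0.4117 0.087  0.0371] yaw -39.5 q6 0.63 tilt 0.0006 gap 0.540 F [-1.3  1.1  6.2]
t: 44.9
tcp_pos: [0.4159, 0.0868, 0.1664]
tool_rot: [0.644, 0.299, -0.636, 0.303]
force: [0.3, 0.4, -2.5]
finger_gap: 0.53
t 44.9 tcp [0.4159 0.0868 0.1664] yaw -39.6 q6 0.63 tilt 0.0125 gap 0.530 F [ 0.3  0.4 -2.5]
tool delta [ 0.014   0.2452 -0.0176] rows@.05: 4.9
```

```bash
python3 -m crank '[[0.03,0,0.0497,-0.004,0],[0.03,0,0.0497,-0.004,0],[0.03,0,0.0497,-0.004,0],[0.03,0,0.0497,-0.004,0],[0.03,0,0.0497,-0.004,0]]'>/dev/null;  python3 -m crank '[[0.03,0,0,0,0],[0.03,0,0,0,0],[0.03,0,0,0,0]]'>/dev/null;python3 go.py .6163 -.0558 .120;  python3 - <<'E'
from h import *
s=manip.sense();d=snapshot("wrist"); cv2.imwrite("pics/w15.png",d["image"])
E
```

```text
t 45.7 tcp [ 0.614  -0.0552  0.1599] yaw -39.6 q6 0.42 tilt 0.0052 gap 0.525 F [-0.8  0.6 -1.5]
tool delta [ 0.0399  0.0024 -0.0011] rows@.05: 0.8
```

View pics/w15.png

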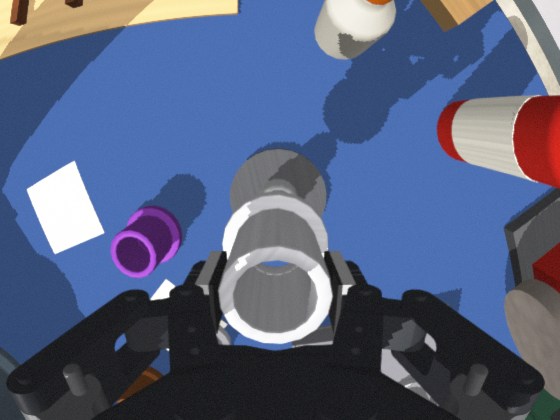

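```bash
python3 -m crank '[[0.03,0.02,0.001,0,0],[0.03,0.015,0,0,0],[0.03,0.003,0,0,0],[0.03,0,0,0,0],[0.03,0,0,0,0]]'>/dev/null;  python3 go.py .6163 -.0558 .1;python3 -m crank '[[0.03,0.01,0,0,0],[0.03,0.01,0,0,0],[0.03,0.002,0,0,0],[0.03,0,0,0,0]]';  python3 go.py .6163 -.0558 .1
```

```text
t 46.2 tcp [ 0.6173 -0.0564  0.1247] yaw -39.6 q6 0.42 tilt 0.0011 gap 0.534 F [ 0.9 -0.3 -1.9]
tool delta [ 0.0247 -0.0011  0.0002] rows@.05: 0.5
t: 46.65
tcp_pos: [0.6165, -0.0566, 0.101]
tool_rot: [-0.639, -0.301, 0.64, -0.301]
force: [0.4, -0.3, -2.4]
finger_gap: 0.532
t 46.6 tcp [ 0.6165 -0.0566  0.101 ] yaw -39.6 q6 0.42 tilt 0.0018 gap 0.532 F [ 0.4 -0.3 -2.4]
tool delta [ 0.001  -0.0007 -0.0005] rows@.05: 0.0
```

```bash
python3 -m crank '[[0.03,0.006,0,0,0],[0.03,0.006,0,0,0],[0.03,0.004,0,0,0],[0.03,0,0,0,0]]'|sed -n 2,4p; python3 -m crank '[[0.03,0.002,0,0,0],[0.03,0.001,0,0,0],[0.03,0.001,0,0,0],[0.03,0,0,0,0]]'|sed -n 2,4p; python3 -m crank '[[0.03,0.001,0,0,0],[0.03,0.001,0,0,0],[0.03,0.0,0,0,0]]'|sed -n 2,4p
```

```text
tcp_pos: [0.6167, -0.0567, 0.0851]
tool_rot: [-0.639, -0.301, 0.64, -0.301]
force: [-0.8, 0.5, -1.9]
tcp_pos: [0.6171, -0.0567, 0.082]
tool_rot: [0.64, 0.301, -0.64, 0.301]
force: [0.5, 0.3, -2.6]
tcp_pos: [0.6173, -0.0568, 0.0803]
tool_rot: [0.64, 0.301, -0.64, 0.301]
force: [-0.7, 0.3, -0.9]
```

```bash
python3 -m crank '[[0.03,0.001,0,0,0],[0.03,0.001,0,0,0],[0.03,0.0,0,0,0]]'|sed -n 2,4p; python3 -m crank '[[0.03,0.001,0,0,0],[0.03,0.001,0,0,0],[0.03,0.0,0,0,0]]'|sed -n 2,4p
```

```text
tcp_pos: [0.6175, -0.0566, 0.0798]
tool_rot: [0.64, 0.301, -0.639, 0.301]
force: [-2.2, 0.6, 7.9]
tcp_pos: [0.6177, -0.0565, 0.0795]
tool_rot: [0.64, 0.301, -0.639, 0.301]
force: [-4.5, 1.8, 17.8]
```

```bash
python3 -m crank '[[0.03,-0.0025,-0.0008,0,0],[0.055,0,0,0,0],[0.055,0,0,0,0],[0.055,0,0,0,0]]'
python3 - <<'E'
from h import *
W,d=cloud("scene"); P=W.reshape(-1,3); q=P[(np.hypot(P[:,0]-.617,P[:,1]+.056)<.03)&(P[:,2]<.125)]; print(np.nanpercentile(q[:,2],[50,90,97,100]).round(4))
cv2.imwrite("pics/s16.png",cv2.resize(d["image"][150:280,200:340],None,fx=5,fy=5,interpolation=cv2.INTER_CUBIC)[:600])
E
```

```text
t: 48.75
tcp_pos: [0.6164, -0.0562, 0.078]
tool_rot: [-0.64, -0.301, 0.64, -0.301]
force: [0.6, 0.2, 1.0]
finger_gap: 0.639
[0.0567 0.1096 0.1141 0.1241]
```

View pics/s16.png

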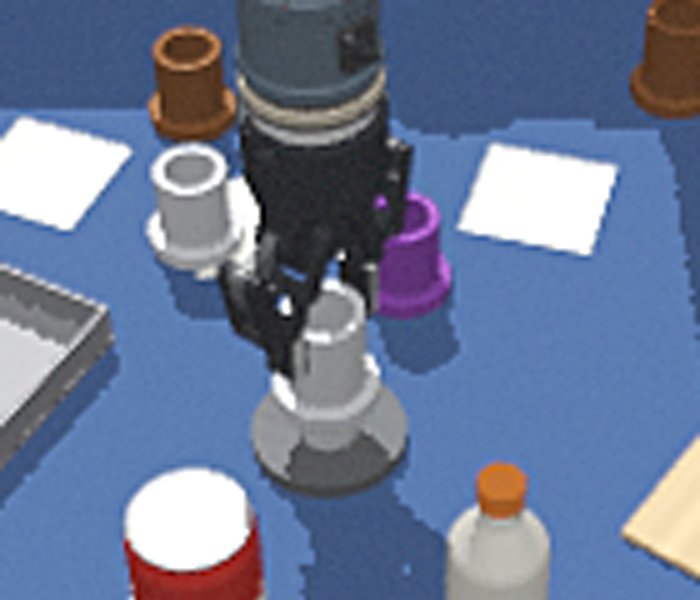

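```bash
python3 -m crank '[[0.03,0,0,0,0],[0.03,0,0,0,0],[0.03,0,0,0,0],[0.03,-0.02,0,0,0],[0.03,-0.04,0,0,0]]' 40 >/dev/null;  python3 -m crank '[[0.03,-0.02,0,0,0],[0.03,0,0,0,0],[0.03,0,0,0,0]]'; python3 go.py .547 -.2625 .15
```

```text
t: 49.6
tcp_pos: [0.6158, -0.056, 0.1577]
tool_rot: [-0.639, -0.301, 0.64, -0.301]
force: [-0.2, -0.6, -2.6]
finger_gap: 0.53
t 49.6 tcp [ 0.6158 -0.056   0.1577] yaw -39.6 q6 0.42 tilt 0.0012 gap 0.530 F [-0.2 -0.6 -2.6]
tool delta [0.0077 0.0786 0.2029] rows@.05: 4.4
```

```bash
python3 -m crank '[[0.03,0,0.0157,0.0406,0],[0.03,0,0.0157,0.0406,0],[0.03,0,0.0157,0.0406,0],[0.03,0,0.0157,0.0406,0],[0.03,0,0.0157,0.0406,0]]' >/dev/null;  python3 -m crank '[[0.03,0,0,0,0],[0.03,0.03,0,0,0],[0.03,0.04,0,0,0],[0.03,0,0,0,0],[0.03,0,0,0,0]]'; python3 go.py .547 -.2625 .044
python3 - <<'E'
from h import *
d=snapshot("wrist"); cv2.imwrite("pics/w17.png",d["image"])
E
```

```text
t: 50.6
tcp_pos: [0.5464, -0.2613, 0.0866]
tool_rot: [-0.639, -0.303, 0.641, -0.3]
force: [0.3, 0.1, -1.4]
finger_gap: 0.531
t 50.6 tcp [ 0.5464 -0.2613  0.0866] yaw -39.6 q6 0.06 tilt 0.0051 gap 0.531 F [ 0.3  0.1 -1.4]
tool delta [0.0426 0.0015 0.0006] rows@.05: 0.9
```

View pics/w17.png

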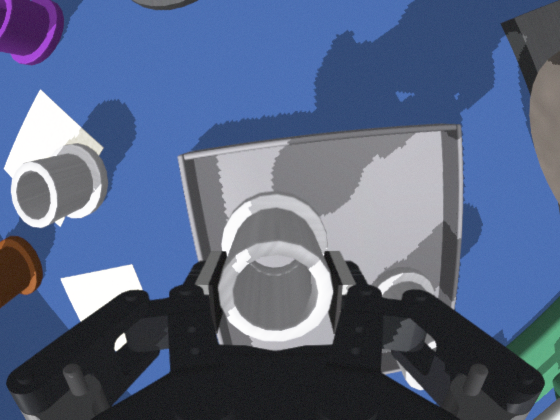

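```bash
python3 -m crank '[[0.03,0.025,0,0,0],[0.03,0.012,0,0,0],[0.03,0,0,0,0],[0.03,0,0,0,0]]'|sed -n 2,4p;  python3 -m crank '[[0.03,0.002,0,0,0],[0.03,0.002,0,0,0],[0.03,0,0,0,0]]'|sed -n 2,4p
```

```text
tcp_pos: [0.5481, -0.2628, 0.0524]
tool_rot: [0.64, 0.301, -0.64, 0.302]
force: [0.2, -0.9, -3.1]
tcp_pos: [0.5477, -0.2628, 0.0478]
tool_rot: [0.64, 0.301, -0.64, 0.301]
force: [-0.4, -0.1, -2.0]
```

```bash
python3 -m crank '[[0.03,0.003,0,0,0],[0.03,0.002,0,0,0],[0.03,0,0,0,0]]'|sed -n 2,4p;  python3 -m crank '[[0.03,0.001,0,0,0],[0.03,0.001,0,0,0],[0.03,0,0,0,0]]'|sed -n 2,4p;  python3 -m crank '[[0.03,0.001,0,0,0],[0.03,0.001,0,0,0],[0.03,0,0,0,0]]'|sed -n 2,4p
```

```text
tcp_pos: [0.5474, -0.2625, 0.0421]
tool_rot: [-0.64, -0.301, 0.64, -0.301]
force: [0.2, -1.0, -1.9]
tcp_pos: [0.5473, -0.2629, 0.0416]
tool_rot: [-0.64, -0.301, 0.64, -0.301]
force: [-2.6, -0.6, 5.7]
tcp_pos: [0.5471, -0.2632, 0.0414]
tool_rot: [-0.639, -0.301, 0.64, -0.301]
force: [-6.6, 0.2, 16.7]
```

Seated on the tray floor. Release and go for D.

```bash
python3 -m crank '[[0.03,-0.0015,0,0,0],[0.065,0,0,0,0],[0.065,0,0,0,0],[0.065,0,0,0,0],[0.065,0,0,0,0]]'|sed -n 2,4p; python3 -m crank '[[0.065,-0.03,0,0,0],[0.065,-0.05,0,0,0],[0.065,-0.04,0,0,0],[0.065,0,0,0,0]]' >/dev/null; python3 go.py .443 -.134 .15 50.4; sed -i 's/(.424,-.103)/(.445,-.134)/' find.py; python3 find.py|grep -E "D|sc"
python3 - <<'E'
from h import *
d=snapshot("wrist"); cv2.imwrite("pics/w18.png",d["image"])
E
```

```text
tcp_pos: [0.5476, -0.2626, 0.0396]
tool_rot: [-0.64, -0.301, 0.64, -0.301]
force: [0.0, -0.9, 0.4]
t 53.1 tcp [ 0.5513 -0.2651  0.1659] yaw -39.6 q6 0.06 tilt 0.0129 gap 0.765 F [ 0.3 -0.6 -0.1]
tool delta [ 0.0138 -0.1672 -0.0321] rows@.05: 3.4
turn rad -1.5705
D few
scene bench 0.0011
D 85 circ r=.021 [ 0.446  -0.1333] mean [ 0.4462 -0.1339  0.0595] bbox mid [ 0.446  -0.1326  0.0593]
```

View pics/w18.png

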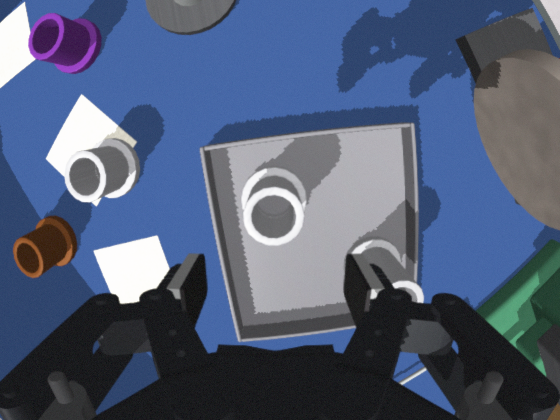

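```bash
python3 -m crank '[[0.085,0,-0.0403,-0.0088,0],[0.085,0,-0.0403,-0.0088,0],[0.085,0,-0.0403,-0.0088,0],[0.085,0,-0.0403,-0.0088,0],[0.085,0,0,0,-0.143]]' >/dev/null; python3 -m crank '[[0.085,0,0,0,-0.143],[0.085,0,0,0,-0.143],[0.085,0,0,0,-0.143],[0.085,0,0,0,-0.143],[0.085,0,0,0,-0.143]]' >/dev/null;  python3 -m crank '[[0.085,0,0,0,-0.143],[0.085,0,0,0,-0.143],[0.085,0,0,0,-0.143],[0.085,0.01,0,0,-0.143],[0.085,0.02,0,0,-0.143]]' >/dev/null; python3 -m crank '[[0.085,0,0,0,0],[0.085,0,0,0,0]]' >/dev/null; python3 go.py .4455 -.133 .033 50.4
python3 - <<'E'
from h import *
s=manip.sense();d=snapshot("wrist"); cv2.imwrite("pics/w19.png",d["image"])
E
python3 find.py|grep -E "D|sc"
```

```text
t 55.0 tcp [ 0.4447 -0.1322  0.1287] yaw 50.4 q6 -1.41 tilt 0.0041 gap 0.992 F [ 0.   0.2 -0.5]
tool delta [ 0.0957 -0.      0.0015] rows@.05: 1.9
turn rad -0.0007
D few
scene bench 0.0011
D 81 circ r=.021 [ 0.4458 -0.1332] mean [ 0.4454 -0.1328  0.0596] bbox mid [ 0.4451 -0.1326  0.0594]
```

View pics/w19.png

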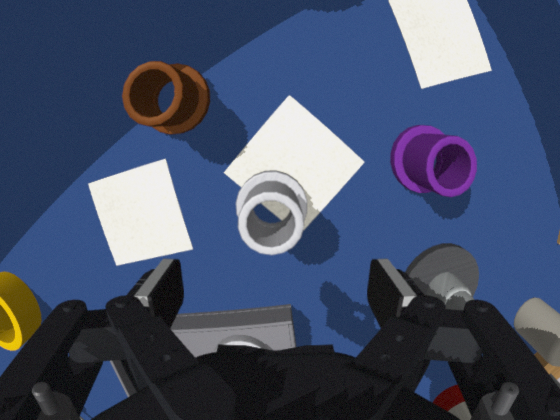

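```bash
python3 -m crank '[[0.085,0.03,0,0.0015,0],[0.085,0.04,0,0,0],[0.085,0.02,0,0,0],[0.085,0.005,0,0,0],[0.085,0,0,0,0]]' >/dev/null; python3 -m crank '[[0.03,0,0,0,0],[0.03,0,0,0,0],[0.03,0,0,0,0],[0.03,0,0,0,0],[0.03,0,0,0,0]]' 20 |sed -n 2,5p; python3 -m crank '[[0.075,0,0,0,0],[0.075,0,0,0,0],[0.075,0,0,0,0.143],[0.075,0,0,0,0.143],[0.075,0,0,0,0.143]]' >/dev/null;  python3 go.py
```

```text
tcp_pos: [0.4475, -0.1342, 0.0363]
tool_rot: [0.238, 0.665, -0.239, 0.666]
force: [-0.8, -0.6, 6.7]
finger_gap: 0.532
t 56.6 tcp [ 0.447  -0.1337  0.035 ] yaw 25.6 q6 -0.98 tilt 0.0001 gap 0.878 F [ 0.8 -0.5 -1.1]
```

```bash
python3 -m crank '[[0.075,0,0,0,0.143],[0.075,0,0,0,0.143],[0.075,0,0,0,0.143],[0.075,0,0,0,0.143],[0.075,0,0,0,0.143]]' >/dev/null; python3 -m crank '[[0.075,0,0,0,0.143],[0.075,0,0,0,0.143],[0.075,0,0,0,0.143],[0.075,0,0,0,0]]' >/dev/null; python3 -m crank '[[0.03,0,0,0,0],[0.03,0,0,0,0],[0.03,0,0,0,0],[0.03,0,0,0,0],[0.03,0,0,0,0]]' 20|sed -n 2,5p; python3 go.py; python3 -m crank '[[0.03,0,0,0,0],[0.03,-0.03,0,0,0],[0.03,-0.05,0,0,0],[0.03,-0.045,0,0,0],[0.03,0,0,0,0]]' 40; python3 go.py .6163 -.0558 .155
```

```text
tcp_pos: [0.4464, -0.1334, 0.0351]
tool_rot: [-0.639, -0.302, 0.64, -0.301]
force: [-0.7, 1.6, 5.2]
finger_gap: 0.528
t 58.0 tcp [ 0.4464 -0.1334  0.0351] yaw -39.6 q6 0.16 tilt 0.0012 gap 0.528 F [-0.7  1.6  5.2]
t: 58.55
tcp_pos: [0.4508, -0.1359, 0.1648]
tool_rot: [0.642, 0.297, -0.637, 0.305]
force: [1.5, -0.6, -1.6]
finger_gap: 0.521
t 58.5 tcp [ 0.4508 -0.1359  0.1648] yaw -39.6 q6 0.16 tilt 0.0135 gap 0.521 F [ 1.5 -0.6 -1.6]
tool delta [ 0.0111  0.0764 -0.1671] rows@.05: 3.7
```

```bash
python3 -m crank '[[0.03,0,0.0204,-0.042,0],[0.03,0,0.0204,-0.042,0],[0.03,0,0.0204,-0.042,0],[0.03,0,0.0204,-0.042,0],[0.03,0,0,0,0]]'>/dev/null;  python3 -m crank '[[0.03,0,0,0,0],[0.03,0,0,0,0],[0.03,0,0,0,0]]'>/dev/null;python3 go.py .6163 -.0558 .120;  python3 - <<'E'
from h import *
s=manip.sense();d=snapshot("wrist"); cv2.imwrite("pics/w20.png",d["image"])
E
```

```text
t 59.4 tcp [ 0.6152 -0.0568  0.1591] yaw -39.7 q6 0.42 tilt 0.0026 gap 0.523 F [-0.5  0.3 -2.3]
tool delta [ 0.0391  0.0003 -0.0015] rows@.05: 0.8
```

View pics/w20.png

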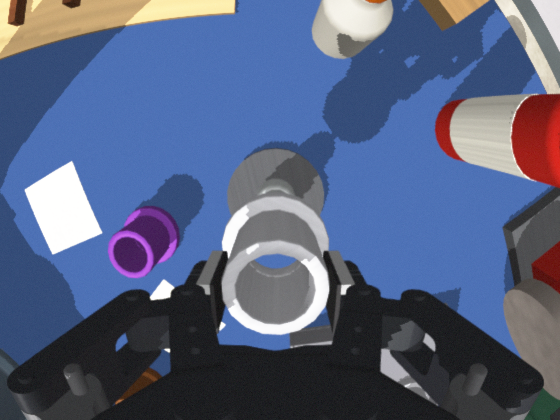

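```bash
python3 -m crank '[[0.03,0.02,0,-0.001,0],[0.03,0.015,0,0,0],[0.03,0.003,0,0,0],[0.03,0,0,0,0],[0.03,0,0,0,0]]'>/dev/null;  python3 go.py .6163 -.0558 .1;python3 -m crank '[[0.03,0.01,0,0,0],[0.03,0.01,0,0,0],[0.03,0.002,0,0,0],[0.03,0,0,0,0]]'|sed -n 4p;  python3 go.py .6163 -.0558 .1;  python3 -m crank '[[0.03,0.006,0,0,0],[0.03,0.006,0,0,0],[0.03,0.005,0,0,0],[0.03,0,0,0,0]]'|sed -n 2,4p
```

```text
t 59.9 tcp [ 0.6179 -0.056   0.1227] yaw -39.6 q6 0.42 tilt 0.0014 gap 0.519 F [ 0.4  0.3 -2. ]
tool delta [ 0.0227 -0.0014  0.0009] rows@.05: 0.5
force: [0.7, 0.1, -2.2]
t 60.3 tcp [ 0.617  -0.0554  0.099 ] yaw -39.6 q6 0.42 tilt 0.0017 gap 0.523 F [ 0.7  0.1 -2.2]
tool delta [-0.001  -0.0002  0.0008] rows@.05: 0.0
tcp_pos: [0.6171, -0.0554, 0.0819]
tool_rot: [-0.639, -0.301, 0.64, -0.301]
force: [1.0, 0.3, -0.4]
```

```bash
python3 -m crank '[[0.03,0.001,-0.0003,0.0005,0],[0.03,0.001,0,0,0],[0.03,0.001,0,0,0],[0.03,0,0,0,0]]'|sed -n 2,4p;python3 -m crank '[[0.03,0.001,0,0,0],[0.03,0.001,0,0,0],[0.03,0,0,0,0]]'|sed -n 2,4p;python3 -m crank '[[0.03,0.001,0,0,0],[0.03,0.001,0,0,0],[0.03,0,0,0,0]]'|sed -n 2,4p
```

```text
tcp_pos: [0.617, -0.0557, 0.08]
tool_rot: [0.64, 0.301, -0.64, 0.301]
force: [0.1, -0.7, -2.2]
tcp_pos: [0.6172, -0.0557, 0.0782]
tool_rot: [0.64, 0.301, -0.64, 0.301]
force: [0.2, 0.5, -0.8]
tcp_pos: [0.6174, -0.0556, 0.0776]
tool_rot: [0.64, 0.301, -0.639, 0.301]
force: [-1.5, 1.2, 8.5]
```

```bash
python3 -m crank '[[0.03,-0.0015,-0.0006,0,0],[0.055,0,0,0,0],[0.055,0,0,0,0],[0.055,0,0,0,0]]'
python3 - <<'E'
from h import *
W,d=cloud("scene"); P=W.reshape(-1,3); q=P[(np.hypot(P[:,0]-.617,P[:,1]+.056)<.03)&(P[:,2]<.115)]; print(np.nanpercentile(q[:,2],[50,90,97,100]).round(4))
cv2.imwrite("pics/s21.png",cv2.resize(d["image"][150:280,200:340],None,fx=5,fy=5,interpolation=cv2.INTER_CUBIC)[:600])
cv2.imwrite("pics/w21.png",snapshot("wrist")["image"])
E
```

```text
t: 62.1
tcp_pos: [0.6165, -0.0554, 0.0772]
tool_rot: [-0.64, -0.301, 0.64, -0.301]
force: [-0.6, 0.6, -0.8]
finger_gap: 0.644
[0.0561 0.1006 0.1038 0.1144]
```

View pics/s21.png

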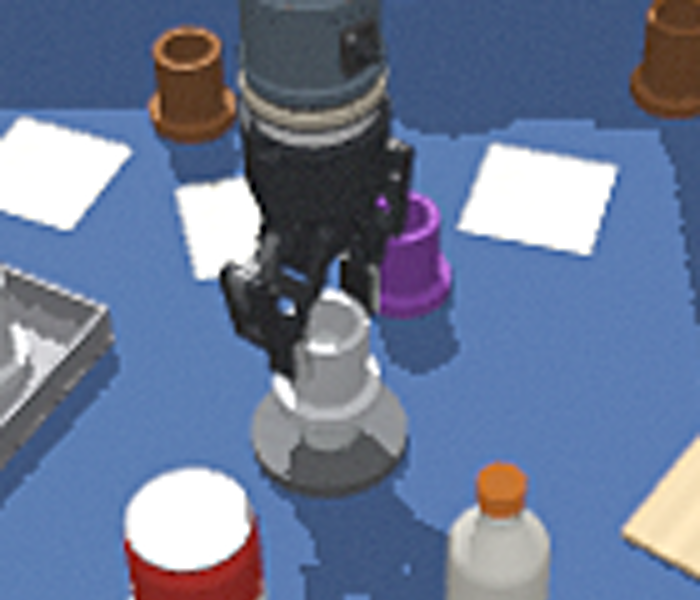

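View pics/w21.png

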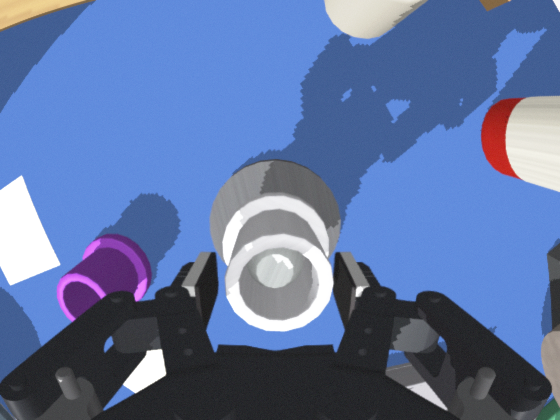

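```bash
python3 -m crank '[[0.03,0,0,0,0],[0.03,0,0,0,0],[0.03,0,0,0,0],[0.03,-0.02,0,0,0],[0.03,-0.04,0,0,0]]' 40 >/dev/null;  python3 -m crank '[[0.03,-0.02,0,0,0],[0.03,0,0,0,0],[0.03,0,0,0,0]]'; python3 go.py .629 -.3045 .15
```

```text
t: 63.0
tcp_pos: [0.6158, -0.0552, 0.1568]
tool_rot: [-0.639, -0.301, 0.64, -0.301]
force: [-0.6, 0.3, -2.2]
finger_gap: 0.521
t 63.0 tcp [ 0.6158 -0.0552  0.1568] yaw -39.6 q6 0.42 tilt 0.0011 gap 0.521 F [-0.6  0.3 -2.2]
tool delta [0.0067 0.169  0.1837] rows@.05: 5.0
```

```bash
python3 -m crank '[[0.03,0,0.0338,0.0367,0],[0.03,0,0.0338,0.0367,0],[0.03,0,0.0338,0.0367,0],[0.03,0,0.0338,0.0367,0],[0.03,0,0.0338,0.0367,0]]' >/dev/null;  python3 -m crank '[[0.03,0,0,0,0],[0.03,0.02,0,0,0],[0.03,0.02,0,0,0],[0.03,0,0,0,0],[0.03,0,0,0,0]]'; python3 go.py .629 -.3045 .044
python3 - <<'E'
from h import *
d=snapshot("wrist"); cv2.imwrite("pics/w22.png",d["image"])
E
```

```text
t: 64.0
tcp_pos: [0.6287, -0.3033, 0.1153]
tool_rot: [-0.639, -0.303, 0.641, -0.3]
force: [0.2, 0.2, -1.6]
finger_gap: 0.524
t 64.0 tcp [ 0.6287 -0.3033  0.1153] yaw -39.6 q6 0.08 tilt 0.0045 gap 0.524 F [ 0.2  0.2 -1.6]
tool delta [0.0713 0.0013 0.0007] rows@.05: 1.4
```

View pics/w22.png

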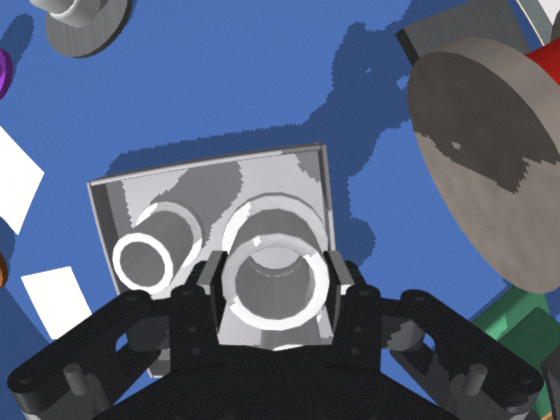

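```bash
python3 -m crank '[[0.03,0.03,0,0,0],[0.03,0.025,0,0,0],[0.03,0.01,0,0,0],[0.03,0,0,0,0],[0.03,0,0,0,0]]'|sed -n 2,4p;  python3 -m crank '[[0.03,0.003,0,0,0],[0.03,0.002,0,0,0],[0.03,0,0,0,0]]'|sed -n 2,4p
```

```text
tcp_pos: [0.6308, -0.3049, 0.0537]
tool_rot: [0.64, 0.3, -0.639, 0.302]
force: [0.8, -0.5, -1.9]
tcp_pos: [0.63, -0.3046, 0.0479]
tool_rot: [0.64, 0.301, -0.64, 0.301]
force: [-0.2, 0.4, -1.8]
```

```bash
python3 -m crank '[[0.03,0.003,0,0,0],[0.03,0.002,0,0,0],[0.03,0,0,0,0]]'|sed -n 2,4p;  python3 -m crank '[[0.03,0.001,0,0,0],[0.03,0.001,0,0,0],[0.03,0,0,0,0]]'|sed -n 2,4p;  python3 -m crank '[[0.03,0.001,0,0,0],[0.03,0.001,0,0,0],[0.03,0,0,0,0]]'|sed -n 2,4p
```

```text
tcp_pos: [0.6295, -0.3043, 0.042]
tool_rot: [-0.64, -0.301, 0.64, -0.301]
force: [0.3, -0.0, -2.4]
tcp_pos: [0.6296, -0.3048, 0.0413]
tool_rot: [-0.64, -0.301, 0.64, -0.301]
force: [-2.8, 0.1, 4.9]
tcp_pos: [0.6294, -0.3052, 0.041]
tool_rot: [-0.639, -0.301, 0.64, -0.302]
force: [-5.7, -0.3, 10.8]
```

```bash
python3 -m crank '[[0.03,-0.0015,0,0,0],[0.06,0,0,0,0],[0.06,0,0,0,0],[0.06,0,0,0,0]]'|sed -n 2,5p; python3 -m crank '[[0.06,-0.03,0,0,0],[0.06,-0.05,0,0,0],[0.06,-0.05,0,0,0],[0.06,-0.02,0,0,0],[0.06,0,0,0,0]]' >/dev/null; python3 go.py .62 0 .2
python3 - <<'E'
from h import *
d=snapshot("wrist"); cv2.imwrite("pics/w23.png",d["image"])
E
```

```text
tcp_pos: [0.63, -0.3044, 0.0396]
tool_rot: [0.64, 0.301, -0.64, 0.301]
force: [-0.5, 1.1, 0.2]
finger_gap: 0.7
t 66.7 tcp [ 0.6324 -0.306   0.1948] yaw -39.6 q6 0.08 tilt 0.0099 gap 0.702 F [ 0.4 -0.3  0. ]
tool delta [-0.007  -0.2044 -0.2279] rows@.05: 6.1
```

View pics/w23.png

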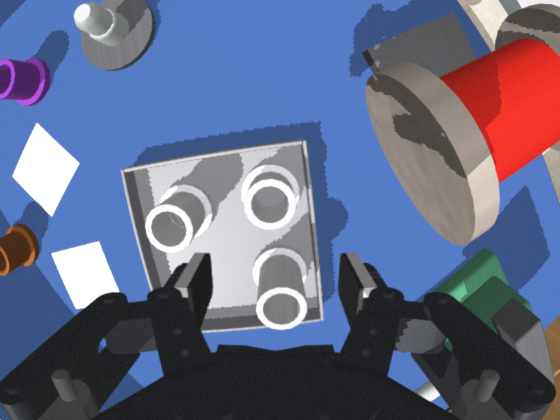

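```bash
python3 go.py .65 .129 .19; python3 -m crank '[[0.06,0,-0.029,-0.038,0],[0.06,0,-0.029,-0.038,0],[0.06,0,-0.029,-0.038,0],[0.06,0,-0.029,-0.038,0],[0.06,0,-0.029,-0.038,0]]' >/dev/null;python3 -m crank '[[0.06,0,-0.029,-0.038,0],[0.06,0,-0.029,-0.038,0],[0.06,0,-0.029,-0.038,0],[0.06,0,-0.029,-0.038,0],[0.06,0,0,0,0]]' >/dev/null; python3 go.py .65 .129 .13
```

```text
t 66.7 tcp [ 0.6308 -0.3049  0.1917] yaw -39.6 q6 0.08 tilt 0.0041 gap 0.703 F [-0.4 -0.1 -0.1]
tool delta [ 0.0008 -0.2617 -0.3467] rows@.05: 8.7
t 67.7 tcp [0.6443 0.132  0.1869] yaw -39.2 q6 0.71 tilt 0.0056 gap 0.703 F [ 0.2 -0.2 -0.5]
tool delta [ 0.0569  0.0066 -0.0013] rows@.05: 1.1
```

```bash
python3 -m crank '[[0.06,0.03,0.004,0,0],[0.06,0.03,0,0,0],[0.06,0,0,0,0],[0.06,0,0,0,0],[0.06,0,0,0,0]]' >/dev/null; python3 go.py;python3 - <<'E'
from h import *
s=manip.sense();d=snapshot("wrist");im=d["image"]
cv2.imwrite("pics/w24.png",im)
cv2.imwrite("pics/w24c.png",cv2.resize(im[60:230,190:370],None,fx=4,fy=4,interpolation=cv2.INTER_CUBIC)[:600])
E
```

```text
t 68.2 tcp [0.6504 0.1224 0.1306] yaw -39.6 q6 0.71 tilt 0.0012 gap 0.703 F [ 0.2 -0.7 -0.5]
```

View pics/w24.png

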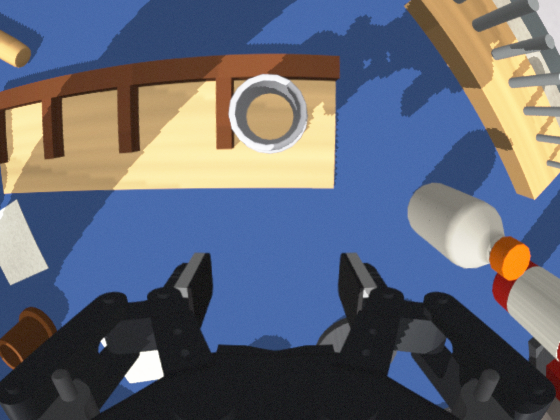

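View pics/w24c.png

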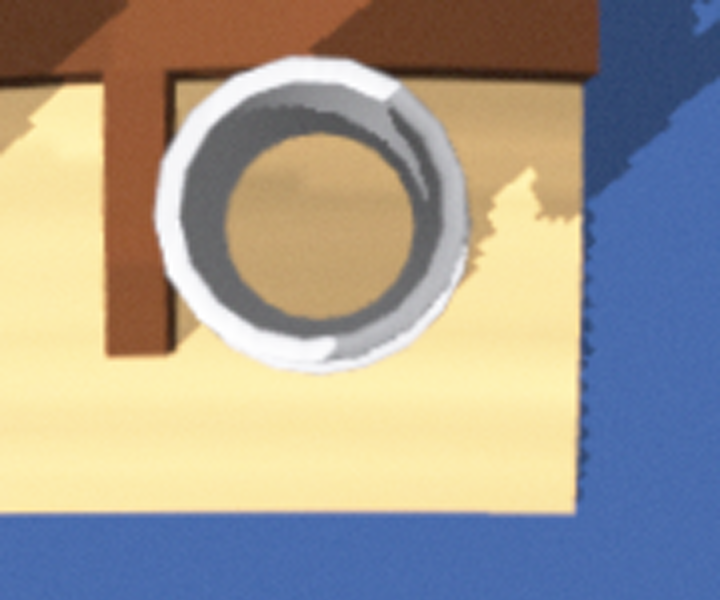

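```bash
python3 -m crank '[[0.085,-0.04,0,0,0],[0.085,-0.04,0,0.03,0],[0.085,0,0,0.03,0],[0.085,0,0,0,0],[0.085,0,0,0,0]]'
python3 - <<'E'
from h import *
cv2.imwrite("pics/s25.png",snapshot("scene")["image"])
E
```

```text
t: 68.75
tcp_pos: [0.6119, 0.0762, 0.2116]
tool_rot: [0.641, 0.3, -0.639, 0.301]
force: [-1.0, 0.3, -0.4]
finger_gap: 0.998
```

View pics/s25.png

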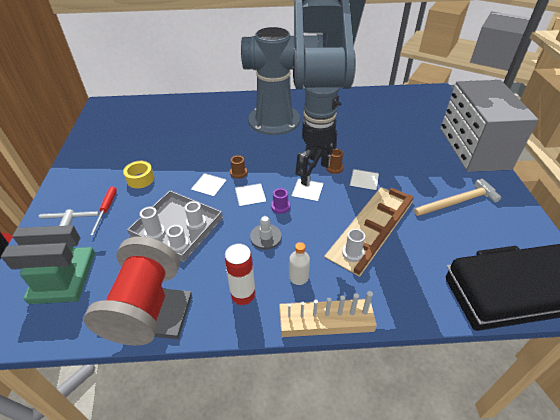

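```bash
python3 -c "
from station import manip
print(manip.sign_off())"
```

```text
the job is handed in; nothing more can be done
None
```

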